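Refit the plate filter

TASK

First tip every washed filter plate up in the drainer until it stands upright on its bottom edge, flush against the back wall, so that all of them stand there together, let go. Then hang each one upright by its lugs on the rails of the red filter frame, between the fixed end plate and the movable head, and wind the crank until the head squeezes the whole row tight; leave it tight, and leave the jars and the brush alone.

Things in the scene. Friction and masses are not known exactly. Their poses are not given: they have to be found in the camera images.
- plate1: White plastic filter plate, 0.32 kg (two or three are present, None if absent). Body 110 mm wide, 122 tall, 22 thick; above it a grip flange 92 wide, 14 thick, up to 158; side lugs (span 138, 20 tall, 22 thick), undersides 85 above the bottom edge. Origin: middle of the bottom edge, mid thickness; z up the plate to the flange, y along its width, x through its thickness; faces alike, either way round will do.
- plate2: Like plate1. At the start plates lie face up in the drainer, sloping about 17 degrees: bottom edge on its floor 10 to 20 mm short of the back wall, flange towards the robot, overhanging the front bar, its end about 47 mm above the bench. Too wide to grasp flat.
- plate3: Like plate1. A lying plate slides to the back wall, then swings up on its bottom edge, when the flange's end is pushed towards the wall (about 5 N) and followed up its arc; flush against the wall it stands by itself. Standing, it is gripped from above across the 14 mm flange.
- drainer: Fixed steel tray, 460 mm long (its y). Origin: on the bench, mid length, in the back wall's inner face; x points from the robot's side to that wall, z up. Floor 4 mm thick, 140 mm deep; back wall 90 mm high; round front bar 12 mm thick at x = -115 mm, top 34 mm up; end walls 30 mm high. Plates lie side by side, about 148 mm apart. A plate standing flush has its origin at x = -11, z = 4 mm.
- filter: Fixed red frame. Origin: on the bench below the fixed end plate's inner face, under the spindle; y runs along the spindle to the crank, z up. Two level steel rails (14 mm square, tops 105 mm up, inner faces at x = -60 and +60 mm) carry plates by their lugs: a hung plate has its origin at x = 0, z = 20 mm, its x axis along the spindle. Plates go between y = 0 and the head. Yoke at y = 155 to 171.
- endplate: Fixed end plate, red, 150 mm wide, 18 mm thick (y = -18 to 0), top 140 mm above the bench, faced with a rubber seal that gives up to 3 mm when squeezed (15 N per mm), a small pressure gauge beside it (x = 100 to 117 mm), reaching 120 mm up. Same origin and axes as the filter frame.
- head: Movable steel pressure head, 122 x 122 x 14 mm, top 140 mm above the bench. Origin: on the spindle axis (95 mm up) in its pressing face; axes as the frame's. It starts 132 to 138 mm from the end plate; the crank drives it along -y, and it slides the hung plates ahead of it along the rails.
- crank (a joint): Crank angle, rad, growing as the filter closes: 0 = arm straight up (head 138 mm from the end plate), pi/2 = arm towards the frame's -x, pi = down. Starts between 0 and 1.9; each turn moves head and crank 20 mm along the frame's -y. Self-locking screw; needs about 4 N at the handle, more once the plates are squeezed.
- handle (a point): Point on the axis of the crank's freely spinning black grip, 56 mm outside the crank arm (30 mm from the grip's free end). Grip 22 mm thick, 84 mm long, parallel to the spindle, 55 mm off the spindle axis, so 40 to 150 mm above the bench; this point lies 204 mm beyond the head's face along y. The crank travels with the head.
- jar1: Low glass sample jar with a steel cap, 72 mm thick, 85 mm tall; bystander. Origin: middle of its underside.
- jar2: Second such jar; bystander.
- brush: Cleaning brush lying on the bench; bystander.
Things that resemble listed ones, but are neither listed nor needed, are in the scene too. What is shaped like the plate1 but black is not meant. Leave any brown look-alike of the plate3 alone.

How it is judged:
By the outcome, as a careful person would: the job done as asked, in the order asked, and still so for the second after the job is handed in, with the robot touching nothing.
Of plate1, plate2, plate3 only 2 to 3 are there at a start; the rules pass over those that are not, and their reading is None.
At some moment in a run one of plate1, plate2, plate3 may be knocked a few centimetres aside while the robot is not near it.
It also fails if it takes over 210 s, if anything falls off the work surface, if the arm or the gripper's body presses on something with over 40 N, if the wrist force passes 120 N, or if a joint passes its speed limit or range.

ROBOT

A 7-joint arm with a two-finger parallel gripper is mounted at the origin on the work surface. World frame = base frame: x ahead of the robot, y to its left, z up, the work surface at z = 0. Lengths are in m, angles in rad, forces in N, time in s.
With the tool pointing down it reaches from about 0.4 to 0.85 m from the base axis. Payload 4.5 kg.
Tool frame: the origin (TCP) lies at the very end of the fingers, on their centre line; the grasp point (between the pads) lies 19 mm behind it; z points along the fingers, x is the direction in which the jaws open and shut, and the axes are right-handed (so a half turn about z gives the same grasp; the last joint's range is limited). The gripper opens to 88 mm and grips with 3 to 60 N. Pads are 18 mm wide; open, the fingers measure 123 mm over their backs; the gripper's body (75 mm by 187 mm) begins 45 mm behind the grasp point.
Start: joints at [-1.149, 0.689, -0.195, 1.565, 0.157, 0.902, -0.215], TCP at [0.236, 0.579, 0.239] pointing down, gripper open.
Joint ranges: [-3.01, 3.01], [-0.46, 2.08], [-1.47, 1.51], [0.13, 2.56], [-1, 4.14], [0.04, 2.09], [-2.66, 2.66]. Speed limits (rad/s): [2.57, 2.57, 3.14, 3.14, 3.14, 3.14, 3.14].

INTERFACE

Orientations are given as a unit quaternion [x, y, z, w].
In Python, from plant import * gives the robot as it stands.
- The arm moves only by the tool apply_moves, never from a script. Its argument "series" is a list of rows, each an object of numbers: "x", "y", "z": the shift along the tool's x, y, z in units of 80 cm (1.0 is 80 cm); "wx", "wy", "wz": the turn, a rotation vector about the tool's x, y, z in units of pi rad (1.0 is pi rad); "fingers": the opening, from -1 (shut) to 1 (fully open), so that 0 is half open. In form: [{"x": .., "y": .., "z": .., "wx": .., "wy": .., "wz": .., "fingers": ..}, ...]. A call has 1 to 8 rows; each row shifts and turns the pose as measured when the row begins, along the tool's axes as they then stand; what a row does not reach is not made up. A row lasts 1/8 s, in which the tool goes at most 62.5 mm and 10.7 degrees, less where a joint would pass 70% of its speed; a pose out of reach is approached as far as the arm can. A call with a number of a shift or a turn outside -1 to 1 is refused whole. A call with a gripper value outside its range is refused whole. The fingers move at their own pace and stop on an object; "force" is the grip in N (left out, the last holds). Time passes only in rows, so rows that do not move let the fingers close. It gives the time, the measured TCP pose, the force and the opening at its end, in the units of the state.
- get_state(): the state, without advancing time (a new reading comes with each control period).
- snapshot(name): name is "scene" or "top" or "wrist"; returns (picture, depth): 384x512x3 uint8, red, green, blue; 384x512 float32, m along the optical axis (not along the pixel's ray), 0 where there is no reading.
- camera_model(name): a dict with "camera_matrix" (3x3 intrinsics, pixels), "world_from_camera" (4x4, takes a point from camera to world coordinates). Camera axes: x right, y up, looking along -z (the intrinsics and any distortion apply to the point x, -y, -z); pixel columns grow to the right and rows downward; lengths in m; the calibration is good to about 2 mm. A picture is of the moment at which its call begins: read the wrist's pose just before it. camera_model takes no time and is no camera call; for the wrist camera it gives the pose at the moment of the call.
- finish_job(): hands the job in, once; it reports no verdict.
The state is a dict: "clock": time; "q": joint angles; "qd": joint speeds; "joint_torque": joint torques, N m; "tool_pos": TCP position; "eef_rot": TCP orientation; "contact_force": force on the tool from outside, world axes, zero at the start; "moment": the same for the moment, N m; "opening": opening from 0.0 (shut) to 1.0 (fully open).
Only numpy, scipy, OpenCV 4.12 (cv2) and the standard library are available. Lean on these libraries where they do the work, as an engineer would, in place of code of your own. Each camera call takes 0.05 s, during which the arm holds its last target. There are 200 camera calls.

## Working session

There is one attempt and no reset: what is moved stays moved. The work goes in short steps, Python scripts to look and compute and a tool call to move; the robot and the scene stay as the last step left them, time stands still between calls to the robot, and variables do not carry over. Pictures are saved under pics/ and viewed, about 12 in all and at most 16, crops included, and the job is handed in when it is done.

Besides the shell and the picture viewer there is one more tool, called as name(argument=value, ...) on one line, values as JSON. apply_moves: Moves the arm, as the interface text tells. Its arguments: {"type":"object","properties":{"series":{"type":"array","items":{"type":"object","properties":{"x":{"type":"number"},"y":{"type":"number"},"z":{"type":"number"},"wx":{"type":"number"},"wy":{"type":"number"},"wz":{"type":"number"},"fingers":{"type":"number"}}}},"force":{"type":"number"}},"required":["series"]}

```bash
ls; mkdir -p pics
cat > h.py <<'E'
from plant import *
import numpy as np, cv2
from scipy.spatial.transform import Rotation as R
def snap(n,f=None):
    M=camera_model(n); p,d=snapshot(n)
    if f: cv2.imwrite('pics/'+f,p[:,:,::-1])
    return p,d,M
def cloud(d,M):
    K=np.array(M['camera_matrix']);T=np.array(M['world_from_camera'])
    v,u=np.indices(d.shape)
    P=np.stack([(u-K[0,2])/K[0,0]*d,-(v-K[1,2])/K[1,1]*d,-d],-1)
    W=P@T[:3,:3].T+T[:3,3]; W[d==0]=np.nan
    return W
def st():
    s=get_state(); 
    print('t',round(s['clock'],2),'p',np.round(s['tool_pos'],4),'F',np.round(s['contact_force'],1),'op',round(s['opening'],3),'q',np.round(s['q'],2))
    print(np.round(R.from_quat(s['eef_rot']).as_matrix(),3)); return s
E
python3 - <<'E'
from h import *
st()
a=[]
for n in('scene','top'):
    p,d,M=snap(n,n+'0.png'); print(n,M); np.savez(n+'0.npz',p=p,d=d,**{k:np.array(v) for k,v in M.items() if not isinstance(v,str)})
E
```

```text
pics
t 0.0 p [0.2362 0.578  0.2379] F [-0.2  0.1 -0.3] op 1.001 q [-1.15  0.69 -0.19  1.57  0.16  0.9  -0.22]
[[ 0.378  0.926 -0.001]
 [ 0.926 -0.378 -0.002]
 [-0.002  0.    -1.   ]]
scene {'camera_matrix': array([[494.41188   ,   0.        , 248.0005874 ],
       [  0.        , 494.41188   , 197.58698048],
       [  0.        ,   0.        ,   1.        ]]), 'world_from_camera': array([[ 0.09707245, -0.66397238,  0.74142945,  1.9313005 ],
       [ 0.995272  ,  0.06232434, -0.07449373, -0.22383519],
       [ 0.00325268,  0.74515526,  0.66688309,  1.307201  ],
       [ 0.        ,  0.        ,  0.        ,  1.        ]])}
top {'camera_matrix': array([[428.70659963,   0.        , 260.65437902],
       [  0.        , 428.70659963, 185.79345436],
       [  0.        ,   0.        ,   1.        ]]), 'world_from_camera': array([[ 2.80680677e-02,  9.78458139e-01, -2.04528368e-01,
         2.43942238e-01],
       [-9.99592563e-01,  2.85353270e-02, -6.64987465e-04,
        -9.64605767e-02],
       [ 5.18562148e-03,  2.04463701e-01,  9.78860411e-01,
         1.75237241e+00],
       [ 0.00000000e+00,  0.00000000e+00,  0.00000000e+00,
         1.00000000e+00]])}
```

View pics/scene0.png

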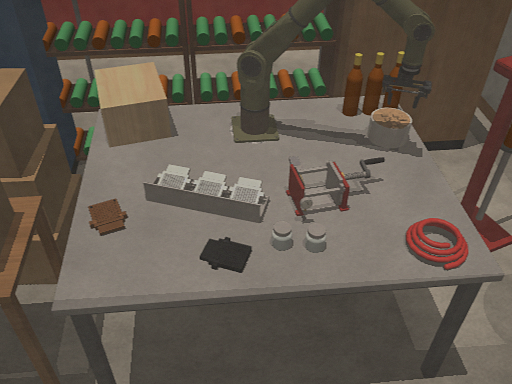

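View pics/top0.png

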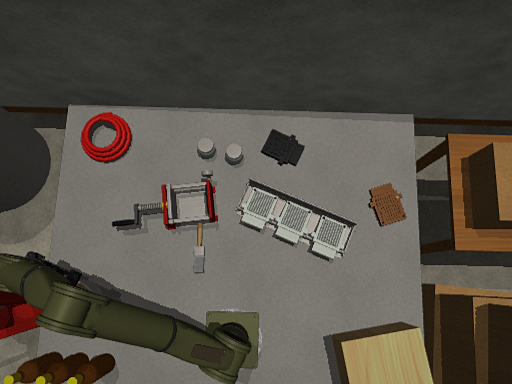

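The scene shows three white plates in the drainer (scene px 175,178 / 211,184 / 247,190). The red frame is at (320,188), with its crank handle at (372,162) towards +y. The jars, brush, black plate and brown plate are clear of these.

```bash
cat > m.py <<'E'
from h import *
def load(n):
    z=np.load(n+'0.npz'); return z['p'],z['d'],dict(camera_matrix=z['camera_matrix'],world_from_camera=z['world_from_camera'])
if __name__=='__main__':
  for n in('scene','top'):
    p,d,M=load(n); W=cloud(d,M); x,y,z=np.moveaxis(W,-1,0)
    hsv=cv2.cvtColor(p,cv2.COLOR_RGB2HSV); H,S,V=[hsv[...,i].astype(int) for i in range(3)]
    b=(abs(z)<.02)&(x>.3)&(x<.9)&(y>-.5)&(y<.5); print(n,'bench z',np.nanmedian(z[b]),b.sum())
    reg=(x>.3)&(x<.8)&(y<-.08)&(y>-.5)
    wall=reg&(z>.083)&(z<.1); 
    P=W[wall]; c=P[:,:2].mean(0); u,s,vt=np.linalg.svd(P[:,:2]-c); a=vt[0]; a=a if a[1]>0 else -a
    t=(P[:,:2]-c)@a; nn=(P[:,:2]-c)@np.array([a[1],-a[0]])
    print('wall n',len(P),'c',c,'dir',a,'t',t.min(),t.max(),'n',np.percentile(nn,[2,50,98]),'z',P[:,2].max())
    for nm,m in(('white',reg&(S<40)&(V>190)&(z<.08)&(z>.02)),('red',((H<8)|(H>172))&(S>120)&(y>-.1)&(y<.3)&(x>.3)&(x<.75)),('dark',(V<70)&(y>.1)&(y<.4)&(x>.3)&(x<.75)&(z>.03)&(z<.2))):
        k,l,stt,cc=cv2.connectedComponentsWithStats(m.astype(np.uint8))
        for i in range(1,k):
            if stt[i,4]>15:
                Q=W[l==i]; print(nm,stt[i],'min',np.round(Q.min(0),3),'max',np.round(Q.max(0),3),'med',np.round(np.median(Q,0),3), np.round(cv2.minAreaRect(Q[:,:2].astype(np.float32))[0],3))
E
python3 m.py
python3 - <<'E'
from h import *
for n,(c0,c1,r0,r1) in dict(scene=(140,400,140,260),top=(105,365,135,270)).items():
    im=cv2.imread(f'pics/{n}0.png')[r0:r1,c0:c1]; cv2.imwrite(f'pics/{n}0c.png',cv2.resize(im,None,fx=3,fy=3,interpolation=cv2.INTER_CUBIC))
E
```

```text
scene bench z nan 0
  return np.nanmean(a, axis, out=out, keepdims=keepdims)
m.py:11: RuntimeWarning: Mean of empty slice.
  P=W[wall]; c=P[:,:2].mean(0); u,s,vt=np.linalg.svd(P[:,:2]-c); a=vt[0]; a=a if a[1]>0 else -a
  ret = um.true_divide(
Traceback (most recent call last):
  File "m.py", line 13, in <module>
    print('wall n',len(P),'c',c,'dir',a,'t',t.min(),t.max(),'n',np.percentile(nn,[2,50,98]),'z',P[:,2].max())
                                            ~~~~~^^
ValueError: zero-size array to reduction operation minimum which has no identity
```

View pics/top0c.png

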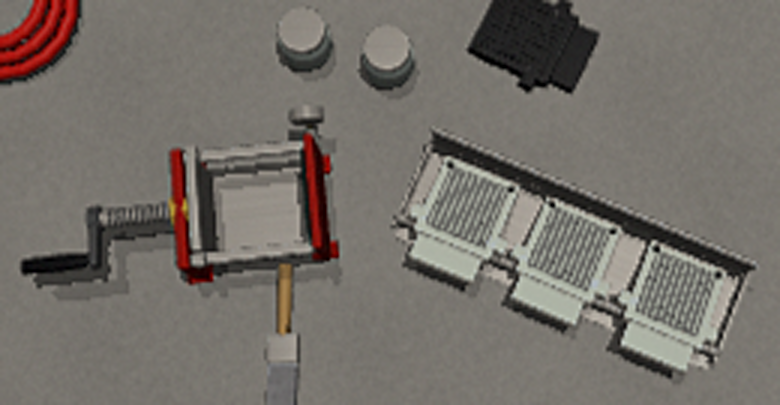

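The top crop shows the frame with its end plate on the right (px 315,195), the yoke on the left (180,215), and the crank arm pointing towards the robot with its grip at (55,265). The plate flanges are at (440,265), (545,305) and (655,345).

```bash
python3 - <<'E'
from m import *
for n in('scene','top'):
    p,d,M=load(n); W=cloud(d,M); print(n,(d>0).sum(),np.percentile(d,[1,25,50,75,99]))
    for uv in ([(100,230),(205,213),(240,350)] if n=='scene' else [(300,300),(150,250),(90,330)]): print(uv,p[uv[1],uv[0]],d[uv[1],uv[0]],W[uv[1],uv[0]])
E
sed -i "s/for n in('scene','top'):/for n in('top',):/" m.py; python3 m.py
```

```text
scene 195789 [0.70802183 0.83152536 0.97545588 1.17948636 1.55000395]
(100, 230) [103  71  51] 1.002753 [ 1.2023406  -0.45198518  0.58851968]
(205, 213) [138 129 120] 1.0035875 [ 1.19951143 -0.23789665  0.61432842]
(240, 350) [77 73 65] 1.3539337 [ 1.20245551 -0.17079429  0.09320211]
top 195863 [0.90309846 1.67806706 1.76631439 1.93749279 2.62063333]
(300, 300) [126 122 113] 1.6940701 [ 0.15321661 -0.26362612  0.0026467 ]
(150, 250) [118 114 108] 1.730478 [0.33174999 0.34377007 0.00316884]
(90, 330) [42 42 24] 0.9332177 [0.11723524 0.26653517 0.77277258]
top bench z 0.00039018117156519594 27023
wall n 167 c [ 0.52997134 -0.28264776] dir [0.36690875 0.93025694] t -0.2061373519846683 0.21402501695002374 n [-0.00296013 -0.00033327  0.00413261] z 0.09981170673475748
red [206 179  12  43 272] min [ 0.454  0.078 -0.005] max [0.601 0.116 0.149] med [0.52  0.098 0.127] [0.528 0.097]
red [162 185  14  45 209] min [ 0.419  0.247 -0.003] max [0.578 0.289 0.124] med [0.476 0.272 0.115] [0.499 0.275]
dark [199 150  16   7  28] min [0.721 0.102 0.03 ] max [0.747 0.163 0.062] med [0.727 0.129 0.042] [0.731 0.131]
dark [202 174  10   5  25] min [0.625 0.101 0.049] max [0.634 0.137 0.108] med [0.628 0.118 0.086] [0.628 0.12 ]
dark [209 181   4  14  27] min [0.558 0.1   0.031] max [0.597 0.106 0.139] med [0.577 0.103 0.084] [0.578 0.103]
dark [205 185   4  29  49] min [0.472 0.101 0.122] max [0.578 0.119 0.145] med [0.524 0.111 0.138] [0.525 0.111]
dark [170 188   7  31 141] min [0.449 0.238 0.031] max [0.565 0.255 0.137] med [0.51  0.247 0.087] [0.508 0.246]
dark [130 204  14  21 108] min [0.424 0.36  0.092] max [0.503 0.4   0.126] med [0.461 0.381 0.112] [0.463 0.379]
dark [166 221   8   6  20] min [0.426 0.236 0.032] max [0.439 0.27  0.114] med [0.428 0.259 0.077] [0.432 0.253]
```

apply_moves(series=[{"x": -0.037, "y": 0.046, "z": -0.025, "fingers": -1}, {"x": -0.037, "y": 0.046, "z": -0.025}, {"x": -0.037, "y": 0.046, "z": -0.025}, {"x": -0.037, "y": 0.046, "z": -0.025}, {"x": -0.037, "y": 0.046, "z": -0.025}, {"x": -0.037, "y": 0.046, "z": -0.025}, {"x": -0.037, "y": 0.046, "z": -0.025}, {"x": -0.037, "y": 0.046, "z": -0.025}])

```text
schema error: expected keys x, y, z, wx, wy, wz, fingers
```

Run:
```python
from h import *
st(); p,d,M=snap('wrist','w1.png'); print(np.round(M['world_from_camera'],3)); W=cloud(d,M); np.savez('w1.npz',p=p,d=d,W=W,K=M['camera_matrix'],T=M['world_from_camera'])
print((d>0).mean(), np.nanpercentile(W[...,2],[1,10,50,90,99]))
```

```text
t 0.1 p [0.2362 0.5781 0.238 ] F [ 0.2  0.7 -0.1] op 0.996 q [-1.15  0.69 -0.19  1.57  0.16  0.9  -0.22]
[[ 0.378  0.926 -0.   ]
 [ 0.926 -0.378 -0.002]
 [-0.002  0.    -1.   ]]
[[ 0.378 -0.883 -0.279  0.165]
 [ 0.926  0.36   0.116  0.608]
 [-0.002 -0.302  0.953  0.384]
 [ 0.     0.     0.     1.   ]]
0.9961140950520834 [-0.75245635 -0.73235686  0.00087906  0.31803287  0.32624541]
```

View pics/w1.png

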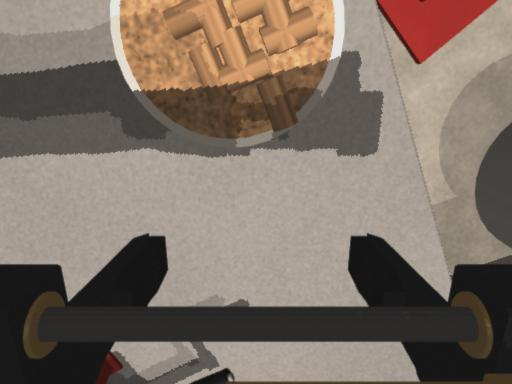

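The picture shows the pan at the top and the fingers at the bottom, so the move was refused. Every row needs all seven keys.

apply_moves(series=[{"x": -0.037, "y": 0.046, "z": -0.025, "wx": 0, "wy": 0, "wz": 0, "fingers": -1}, {"x": -0.037, "y": 0.046, "z": -0.025, "wx": 0, "wy": 0, "wz": 0, "fingers": -1}, {"x": -0.037, "y": 0.046, "z": -0.025, "wx": 0, "wy": 0, "wz": 0, "fingers": -1}, {"x": -0.037, "y": 0.046, "z": -0.025, "wx": 0, "wy": 0, "wz": 0, "fingers": -1}, {"x": -0.037, "y": 0.046, "z": -0.025, "wx": 0, "wy": 0, "wz": 0, "fingers": -1}, {"x": -0.037, "y": 0.046, "z": -0.025, "wx": 0, "wy": 0, "wz": 0, "fingers": -1}, {"x": -0.037, "y": 0.046, "z": -0.025, "wx": 0, "wy": 0, "wz": 0, "fingers": -1}, {"x": -0.037, "y": 0.046, "z": -0.025, "wx": 0, "wy": 0, "wz": 0, "fingers": -1}])

```text
clock: 1.15
tool_pos: [0.4221, 0.2401, 0.3994]
eef_rot: [0.828, 0.561, -0.004, 0.001]
contact_force: [0.2, 0.2, -0.3]
opening: 0.117
```

Run:
```python
from h import *
st(); p,d,M=snap('wrist','w1.png'); print(np.round(M['world_from_camera'],3)); W=cloud(d,M); np.savez('w1.npz',p=p,d=d,W=W,K=M['camera_matrix'],T=M['world_from_camera'])
print((d>0).mean(), np.nanpercentile(W[...,2],[1,10,50,90,99]),W[200,::100])
```

```text
t 1.15 p [0.4221 0.2401 0.3994] F [ 0.2  0.2 -0.3] op 0.117 q [-0.46  0.33 -0.21  1.71  0.08  1.12  0.49]
[[ 0.371  0.929 -0.005]
 [ 0.929 -0.371 -0.006]
 [-0.007 -0.003 -1.   ]]
[[ 0.371 -0.887 -0.275  0.351]
 [ 0.929  0.352  0.118  0.27 ]
 [-0.008 -0.299  0.954  0.546]
 [ 0.     0.     0.     1.   ]]
0.9961090087890625 [-0.15463305 -0.00063382  0.00128776  0.48417753  0.48872681] [[ 3.62259460e-01 -2.17420572e-01  2.89586001e-04]
 [ 4.26156314e-01 -5.71201454e-02 -6.76532531e-04]
 [ 4.62886864e-01  1.35446327e-01  1.05080898e-01]
 [ 5.09912803e-01  2.64325773e-01  1.15913522e-01]
 [ 6.15950694e-01  4.21762772e-01 -6.46826752e-04]
 [ 6.78809197e-01  5.80052744e-01 -9.67856829e-04]]
```

View pics/w1.png

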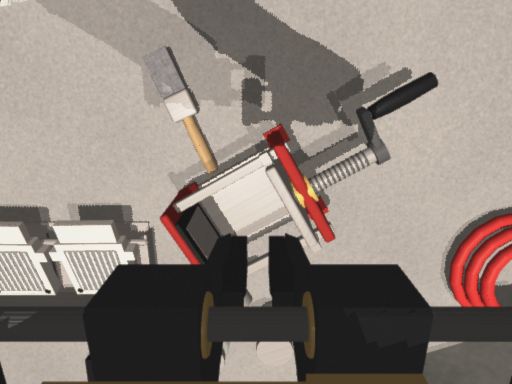

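Wrist view: the brush (185,110), near rail (225,180), end plate (190,235), yoke (300,185), screw (345,170), crank arm (372,135) and black grip (403,97) are all clear. Two plates show at lower left.

Run:
```python
from h import *
z_=np.load('w1.npz'); W=z_['W'];p=z_['p']; x,y,z=np.moveaxis(W,-1,0)
hsv=cv2.cvtColor(p,cv2.COLOR_RGB2HSV); H,S,V=[hsv[...,i].astype(int) for i in range(3)]
vv,uu=np.indices(z.shape)
nof=(vv<262)
red=((H<8)|(H>172))&(S>120)
def line(Q):
    c=Q[:,:2].mean(0);vt=np.linalg.svd(Q[:,:2]-c,full_matrices=False)[2]; return c,vt[0],vt[1]
def comps(m,nm,mn=40):
    k,l,s,_=cv2.connectedComponentsWithStats(m.astype(np.uint8))
    for i in range(1,k):
        if s[i,4]<mn: continue
        Q=W[l==i]; c,a,b=line(Q); t=(Q[:,:2]-c)@a;n=(Q[:,:2]-c)@b
        print(nm,s[i],'c',np.round(Q.mean(0),4),'dir',np.round(a,3),'ang',round(np.degrees(np.arctan2(a[1],a[0])),1),'L',np.round(np.percentile(t,[1,99]),4),'w',np.round(np.percentile(n,[2,98]),4),'z',np.round(np.percentile(Q[:,2],[2,98]),4))
R_=nof&(y>.03)&(y<.45)&(x<.7)
comps(R_&(z>.100)&(z<.109)&~red&(V>90),'rail')
comps(R_&(z>.132)&(z<.148),'top140')
comps(R_&red&(z>.13),'red')
comps(R_&(V<60)&(y>.25)&(z>.04)&(S<90),'handle',100)
comps(R_&(y>.27)&(z>.085)&(z<.125)&(V>60),'spindle')
```

```text
rail [269 149   9  11  59] c [0.4402 0.2519 0.1054] dir [0.993 0.116] ang 6.7 L [-0.0065  0.0066] w [-0.0039  0.0036] z [0.1029 0.1068]
rail [309 149  68  44 959] c [0.4958 0.3319 0.1051] dir [ 0.139 -0.99 ] ang -82.0 L [-0.0449  0.0463] w [-0.0102  0.0083] z [0.1006 0.108 ]
rail [ 173  157   91   55 1007] c [0.4517 0.1681 0.1052] dir [-0.138  0.99 ] ang 97.9 L [-0.0697  0.0654] w [-0.007   0.0064] z [0.1024 0.1071]
rail [314 230   9  10  52] c [0.5728 0.2703 0.1052] dir [0.994 0.109] ang 6.3 L [-0.0061  0.0069] w [-0.0038  0.0038] z [0.1023 0.1071]
rail [299 237   9  11  49] c [0.576  0.2464 0.1051] dir [0.998 0.066] ang 3.8 L [-0.0065  0.0076] w [-0.0035  0.0036] z [0.103  0.1065]
rail [256 256  13   6  47] c [0.5811 0.1839 0.105 ] dir [-0.059 -0.998] ang -93.4 L [-0.0074  0.0111] w [-0.0044  0.0036] z [0.1028 0.1067]
top140 [266 166  52  81 993] c [0.5048 0.2514 0.1398] dir [0.99  0.138] ang 7.9 L [-0.0571  0.0614] w [-0.0065  0.007 ] z [0.1346 0.1418]
top140 [160 213  46  49 779] c [0.495  0.1001 0.1388] dir [0.982 0.191] ang 11.0 L [-0.0403  0.0414] w [-0.0078  0.0092] z [0.133  0.1416]
red [160 212  39  50 502] c [0.4895 0.0967 0.1394] dir [0.993 0.12 ] ang 6.9 L [-0.0343  0.0418] w [-0.0048  0.0062] z [0.1318 0.1419]
handle [ 356   79   67   68 1117] c [0.4324 0.4096 0.1159] dir [ 0.284 -0.959] ang -73.5 L [-0.0404  0.0435] w [-0.0249  0.0149] z [0.1007 0.1208]
handle [274 234  35  28 707] c [0.4187 0.2558 0.415 ] dir [-0.192 -0.981] ang -101.1 L [-0.0063  0.0059] w [-0.001  0.001] z [0.4021 0.4258]
spindle [ 282  112  108  131 2741] c [0.4997 0.3212 0.1097] dir [ 0.507 -0.862] ang -59.6 L [-0.0825  0.0777] w [-0.0459  0.071 ] z [0.0961 0.1191]
```

apply_moves(series=[{"x": -0.056, "y": 0.042, "z": 0, "wx": 0, "wy": 0, "wz": 0, "fingers": -1}, {"x": -0.056, "y": 0.042, "z": 0, "wx": 0, "wy": 0, "wz": 0, "fingers": -1}, {"x": -0.056, "y": 0.042, "z": 0, "wx": 0, "wy": 0, "wz": 0, "fingers": -1}, {"x": -0.056, "y": 0.042, "z": 0, "wx": 0, "wy": 0, "wz": 0, "fingers": -1}, {"x": -0.056, "y": 0.042, "z": 0, "wx": 0, "wy": 0, "wz": 0, "fingers": -1}, {"x": -0.056, "y": 0.042, "z": 0, "wx": 0, "wy": 0, "wz": 0, "fingers": -1}, {"x": -0.056, "y": 0.042, "z": 0, "wx": 0, "wy": 0, "wz": 0, "fingers": -1}, {"x": -0.056, "y": 0.042, "z": 0, "wx": 0, "wy": 0, "wz": 0, "fingers": -1}])

```text
clock: 2.2
tool_pos: [0.5419, -0.2053, 0.4041]
eef_rot: [0.829, 0.56, -0.0, 0.003]
contact_force: [1.2, 0.8, 0.2]
opening: 0.003
```

apply_moves(series=[{"x": -0.056, "y": 0.042, "z": 0, "wx": 0, "wy": 0, "wz": 0, "fingers": -1}, {"x": -0.056, "y": 0.042, "z": 0, "wx": 0, "wy": 0, "wz": 0, "fingers": -1}])

```text
clock: 2.45
tool_pos: [0.5714, -0.3163, 0.4039]
eef_rot: [0.829, 0.56, -0.0, 0.002]
contact_force: [1.4, 0.7, 0.0]
opening: 0.006
```

Run:
```python
from h import *
st(); p,d,M=snap('wrist','w2.png'); W=cloud(d,M); np.savez('w2.npz',p=p,d=d,W=W,K=M['camera_matrix'],T=M['world_from_camera'])
```

```text
t 2.45 p [ 0.5714 -0.3163  0.4039] F [1.4 0.7 0. ] op 0.006 q [ 0.45  0.6  -0.04  1.22  0.03  1.33  1.6 ]
[[ 0.373  0.928  0.001]
 [ 0.928 -0.373 -0.004]
 [-0.003  0.003 -1.   ]]
```

View pics/w2.png

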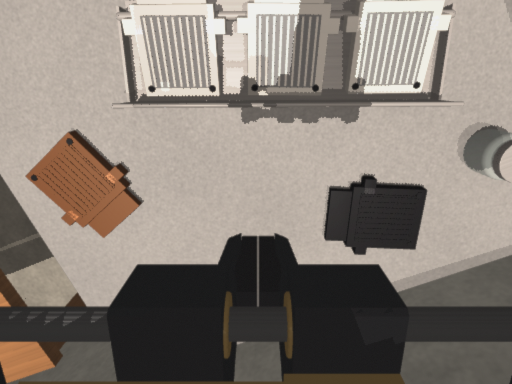

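The drainer's back wall is at row 103, with plate bodies at columns 178, 287 and 398. The black plate (377,215) and the brown plate (85,185) lie beyond it on the bench.

Run:
```python
from h import *
z_=np.load('w2.npz'); W=z_['W'];p=z_['p']; x,y,z=np.moveaxis(W,-1,0)
vv,uu=np.indices(z.shape)
hsv=cv2.cvtColor(p,cv2.COLOR_RGB2HSV); H,S,V=[hsv[...,i].astype(int) for i in range(3)]
m=(vv<130)&(z>.085)&(z<.097); Q=W[m]; c=Q[:,:2].mean(0); a=np.linalg.svd(Q[:,:2]-c,full_matrices=False)[2][0]; a*=np.sign(a[1])
xd=np.array([a[1],-a[0]]); n=(Q[:,:2]-c)@xd; t=(Q[:,:2]-c)@a
print('wall',m.sum(),c,a,np.degrees(np.arctan2(a[1],a[0])),'n',np.percentile(n,[1,10,50,90,99]),'t',np.percentile(t,[0,1,99,100]))
mid=c+a*(t.min()+t.max())/2; mid+=xd*np.percentile(n,2); print('origin est (inner face)',mid)
D=np.stack([(W[...,:2]-mid)@xd,(W[...,:2]-mid)@a,z],-1)
wh=(vv<110)&(V>150)&(S<50)&(z>.012)&(D[...,0]<-.005)&(D[...,0]>-.2)&(abs(D[...,1])<.23)
k,l,s,_=cv2.connectedComponentsWithStats(wh.astype(np.uint8))
for i in range(1,k):
    if s[i,4]>200:
        q=D[l==i]; print(s[i],[np.round(np.percentile(q[:,j],[1,50,99]),3) for j in range(3)])
        for lo,hi in((-.05,-.02),(-.08,-.05),(-.11,-.08)):
            r=q[(q[:,0]>lo)&(q[:,0]<hi)]; 
            if len(r): print('   ',lo,np.round(np.percentile(r[:,1],[1,99]),3),np.percentile(r[:,2],[50]))
# same with first wrist view/top view flange ends
z1=np.load('top0.npz'); W=cloud(z1['d'],dict(camera_matrix=z1['camera_matrix'],world_from_camera=z1['world_from_camera'])); D=np.stack([(W[...,:2]-mid)@xd,(W[...,:2]-mid)@a,W[...,2]],-1)
P=z1['p'].astype(int)
for yc in(.148,0,-.148):
    q=D[(abs(D[...,1]-yc)<.03)&(D[...,0]<-.1)&(D[...,0]>-.2)&(D[...,2]>.025)]; print(yc,len(q),np.percentile(q[:,0],[0,2,50]),np.percentile(q[:,2],[50,98]))
```

```text
wall 1637 [ 0.53840988 -0.26531586] [0.36760281 0.92998289] 68.43214756980683 n [-2.80044356e-03 -2.35449380e-03 -6.29526327e-05  2.38446371e-03
  3.04756214e-03] t [-0.22944659 -0.22345257  0.22929361  0.2337655 ]
origin est (inner face) [ 0.5366267  -0.26228897]
[ 118    0  108   96 5992] [array([-0.127, -0.083, -0.008]), array([-0.219, -0.151, -0.087]), array([0.026, 0.049, 0.06 ])]
    -0.05 [-0.204 -0.096] [0.03477542]
    -0.08 [-0.204 -0.097] [0.04385928]
    -0.11 [-0.218 -0.084] [0.05278517]
[ 218    0  122   90 4917] [array([-0.127, -0.092, -0.025]), array([-0.08 , -0.015,  0.065]), array([0.031, 0.05 , 0.06 ])]
    -0.05 [-0.052  0.055] [0.03599606]
    -0.08 [-0.051  0.055] [0.04393167]
    -0.11 [-0.065  0.068] [0.05273161]
[ 347    0  106   94 7332] [array([-0.125, -0.078, -0.011]), array([0.09 , 0.152, 0.215]), array([0.026, 0.047, 0.061])]
    -0.05 [0.099 0.204] [0.03465128]
    -0.08 [0.098 0.204] [0.04352826]
    -0.11 [0.085 0.216] [0.05270078]
0.148 244 [-0.16592864 -0.16415979 -0.13337594] [0.05980079 0.06918726]
0 243 [-0.16337631 -0.16230646 -0.13239555] [0.05874611 0.06947608]
-0.148 247 [-0.16330451 -0.16231155 -0.13237115] [0.05916407 0.06919352]
```

apply_moves(series=[{"x": -0.028, "y": -0.062, "z": 0, "wx": 0, "wy": 0, "wz": 0, "fingers": -1}, {"x": -0.028, "y": -0.062, "z": 0, "wx": 0, "wy": 0, "wz": 0, "fingers": -1}, {"x": -0.028, "y": -0.062, "z": 0, "wx": 0, "wy": 0, "wz": 0, "fingers": -1}, {"x": -0.028, "y": -0.062, "z": 0, "wx": 0, "wy": 0, "wz": 0, "fingers": -1}, {"x": -0.028, "y": -0.062, "z": 0, "wx": 0, "wy": 0, "wz": 0, "fingers": -1}, {"x": 0, "y": 0, "z": 0.07, "wx": 0, "wy": 0, "wz": 0, "fingers": -1}, {"x": 0, "y": 0, "z": 0.07, "wx": 0, "wy": 0, "wz": 0, "fingers": -1}, {"x": 0, "y": 0, "z": 0.07, "wx": 0, "wy": 0, "wz": 0, "fingers": -1}])

```text
clock: 3.5
tool_pos: [0.2907, -0.3392, 0.2304]
eef_rot: [0.833, 0.553, -0.003, 0.01]
contact_force: [0.8, -1.2, -1.0]
opening: 0.005
```

```bash
cat >> h.py <<'E'
OD=np.array([.5366,-.2623]);XD=np.array([.930,-.3676]);YD=np.array([.3676,.930])
OF=np.array([.5271,.1124]);XF=np.array([.990,.138]);YF=np.array([-.138,.990])
def dr(p): r=np.array(p[:2])-OD; return np.round([r@XD,r@YD,p[2]],4)
def fi(p): r=np.array(p[:2])-OF; return np.round([r@XF,r@YF,p[2]],4)
def go(target,frame='d'):
    """print tool-axis shift (units of .8 m) to the target given in drainer/filter/world coords"""
    s=get_state(); M=R.from_quat(s['eef_rot']).as_matrix(); p=np.array(s['tool_pos']); t=np.array(target,float)
    if frame!='w':
        O,X,Y=(OD,XD,YD) if frame=='d' else (OF,XF,YF); t[:2]=O+t[0]*X+t[1]*Y
    print('t',round(s['clock'],2),'dr',dr(p),'fi',fi(p),'F',np.round(s['contact_force'],1),'op',round(s['opening'],3),'yaw',round(np.degrees(np.arctan2(M[1,0],M[0,0])),2),'tilt',np.round(M[:2,2],3),'q7',round(s['q'][6],2))
    dl=M.T@(t-p); print('shift units',np.round(dl/.8,4),'mm',round(np.linalg.norm(dl)*1000,1))
E
python3 -c "
from h import *
go([-.195,-.1505,.03])"
```

```text
t 3.5 dr [-0.2004 -0.1619  0.2304] fi [-0.2964 -0.4145  0.2304] F [ 0.8 -1.2 -1. ] op 0.005 yaw 67.09 tilt [ 0.005 -0.02 ] q7 1.88
shift units [0.0185 0.0033 0.2502] mm 200.8
```

```bash
cat >> h.py <<'E'
def rot(yaw):
    """turn in units of pi to point straight down with tool x at the given yaw (deg)"""
    s=get_state(); M=R.from_quat(s['eef_rot']); c,q=np.cos(np.radians(yaw)),np.sin(np.radians(yaw))
    T=R.from_matrix(np.array([[c,q,0],[q,-c,0],[0,0,-1.]])); print('turn units',np.round((M.inv()*T).as_rotvec()/np.pi,4))
E
python3 -c "
from h import *
rot(68.43)"
```

```text
turn units [ 0.0039  0.0052 -0.0074]
```

apply_moves(series=[{"x": 0.005, "y": 0.001, "z": 0.062, "wx": 0, "wy": 0, "wz": -0.007, "fingers": -1}, {"x": 0.005, "y": 0.001, "z": 0.062, "wx": 0, "wy": 0, "wz": 0, "fingers": -1}, {"x": 0.005, "y": 0.001, "z": 0.062, "wx": 0, "wy": 0, "wz": 0, "fingers": -1}, {"x": 0.003, "y": 0.001, "z": 0.062, "wx": 0, "wy": 0, "wz": 0, "fingers": -1}, {"x": 0, "y": 0, "z": 0, "wx": 0, "wy": 0, "wz": 0, "fingers": -1}])

```text
clock: 4.12
tool_pos: [0.302, -0.3335, 0.0459]
eef_rot: [0.827, 0.562, -0.006, 0.003]
contact_force: [-0.2, 0.4, 0.1]
opening: 0.005
```

```bash
python3 -c "
from h import *
go([-.195,-.1505,.03]);rot(68.43)"
```

```text
t 4.12 dr [-0.192  -0.1525  0.0459] fi [-0.2844 -0.4104  0.0459] F [-0.2  0.4  0.1] op 0.005 yaw 68.44 tilt [-0.007 -0.013] q7 1.57
shift units [ 0.0028 -0.0037  0.0198] mm 16.3
turn units [-0.0006  0.0046  0.    ]
```

apply_moves(series=[{"x": 0.002, "y": -0.003, "z": 0.02, "wx": 0, "wy": 0.004, "wz": 0, "fingers": -1}, {"x": 0, "y": 0.017, "z": 0, "wx": 0, "wy": 0, "wz": 0, "fingers": -1}, {"x": 0, "y": 0.017, "z": 0, "wx": 0, "wy": 0, "wz": 0, "fingers": -1}, {"x": 0, "y": 0.006, "z": -0.01, "wx": 0, "wy": 0, "wz": 0, "fingers": -1}])

```text
clock: 4.62
tool_pos: [0.3271, -0.3427, 0.0428]
eef_rot: [0.828, 0.561, -0.004, -0.005]
contact_force: [-3.9, 2.3, -1.2]
opening: 0.004
```

```bash
python3 -c "
from h import *
go([-.155,-.1505,.062]);rot(68.43)"
```

```text
t 4.62 dr [-0.1653 -0.1518  0.0428] fi [-0.2608 -0.423   0.0428] F [-3.9  2.3 -1.2] op 0.004 yaw 68.31 tilt [-0.013  0.004] q7 1.4
shift units [ 0.0016  0.0125 -0.0241] mm 21.8
turn units [-0.0042  0.0004 -0.0007]
```

apply_moves(series=[{"x": 0, "y": 0.007, "z": -0.012, "wx": 0, "wy": 0, "wz": 0, "fingers": -1}, {"x": 0, "y": 0.008, "z": -0.014, "wx": 0, "wy": 0, "wz": 0, "fingers": -1}, {"x": 0, "y": 0.014, "z": -0.02, "wx": 0, "wy": 0, "wz": 0, "fingers": -1}, {"x": 0, "y": 0.015, "z": -0.02, "wx": 0, "wy": 0, "wz": 0, "fingers": -1}])

```text
clock: 5.12
tool_pos: [0.3522, -0.3515, 0.1009]
eef_rot: [0.828, 0.56, -0.008, -0.013]
contact_force: [-0.1, 0.6, -0.7]
opening: 0.004
```

```bash
python3 -c "
from h import *
go([-.1335,-.1505,.094]);rot(68.43)
p,d,M=snap('wrist','w3.png')"
```

```text
t 5.12 dr [-0.1387 -0.1508  0.1009] fi [-0.2371 -0.4352  0.1009] F [-0.1  0.6 -0.7] op 0.004 yaw 68.14 tilt [-0.027  0.012] q7 1.44
shift units [0.0003 0.0067 0.0084] mm 8.6
turn units [-0.0094 -0.0004 -0.0016]
```

View pics/w3.png

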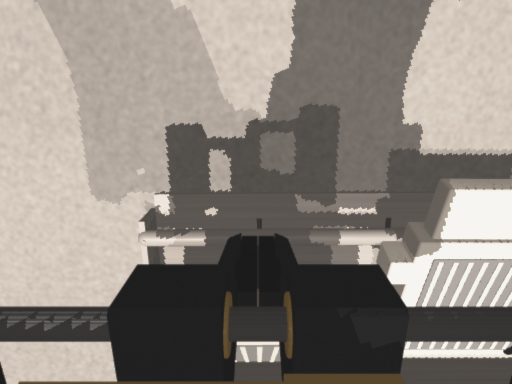

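The front bar and the empty drainer floor show on either side of the fingers, so plate C has swung up ahead of them. I'll continue along the arc.

apply_moves(series=[{"x": 0, "y": 0.019, "z": -0.007, "wx": -0.009, "wy": 0, "wz": 0, "fingers": -1}, {"x": 0, "y": 0.019, "z": -0.012, "wx": 0, "wy": 0, "wz": 0, "fingers": -1}, {"x": 0, "y": 0.018, "z": -0.008, "wx": 0, "wy": 0, "wz": 0, "fingers": -1}, {"x": 0, "y": 0.018, "z": -0.007, "wx": 0, "wy": 0, "wz": 0, "fingers": -1}, {"x": 0, "y": 0.015, "z": -0.006, "wx": 0, "wy": 0, "wz": 0, "fingers": -1}, {"x": 0, "y": 0.013, "z": -0.002, "wx": 0, "wy": 0, "wz": 0, "fingers": -1}])

```text
clock: 5.92
tool_pos: [0.4135, -0.3749, 0.1394]
eef_rot: [0.829, 0.559, -0.006, -0.014]
contact_force: [0.4, -0.0, 1.1]
opening: 0.002
```

```bash
python3 -c "
from h import *
go([-.027,-.1505,.137]);rot(68.43)"
```

```text
t 5.92 dr [-0.0731 -0.15    0.1394] fi [-0.1797 -0.4668  0.1394] F [ 0.4 -0.   1.1] op 0.002 yaw 68.0 tilt [-0.026  0.016] q7 1.49
shift units [-0.0003  0.0577  0.0013] mm 46.1
turn units [-0.0094 -0.0016 -0.0024]
```

apply_moves(series=[{"x": 0, "y": 0.014, "z": 0, "wx": -0.009, "wy": 0, "wz": -0.002, "fingers": -1}, {"x": 0, "y": 0.014, "z": 0, "wx": 0, "wy": 0, "wz": 0, "fingers": -1}, {"x": 0, "y": 0.014, "z": 0, "wx": 0, "wy": 0, "wz": 0, "fingers": -1}, {"x": 0, "y": 0.014, "z": 0, "wx": 0, "wy": 0, "wz": 0, "fingers": -1}, {"x": 0, "y": 0.006, "z": 0, "wx": 0, "wy": 0, "wz": 0, "fingers": -1}])

```text
clock: 6.55
tool_pos: [0.461, -0.3931, 0.1384]
eef_rot: [0.827, 0.562, 0.001, -0.004]
contact_force: [-3.6, 1.6, 4.1]
opening: 0.01
```

```bash
python3 -c "
from h import *
go([-.027,-.1505,.137]);rot(68.43)"
```

```text
t 6.55 dr [-0.0222 -0.1494  0.1384] fi [-0.1352 -0.4913  0.1384] F [-3.6  1.6  4.1] op 0.01 yaw 68.41 tilt [-0.002  0.007] q7 1.5
shift units [-0.0014 -0.006   0.0018] mm 5.1
turn units [-0.0014 -0.002  -0.0001]
```

apply_moves(series=[{"x": 0, "y": -0.02, "z": 0, "wx": 0, "wy": 0, "wz": 0, "fingers": -1}, {"x": 0, "y": -0.06, "z": 0, "wx": 0, "wy": 0, "wz": 0, "fingers": -1}, {"x": 0, "y": -0.06, "z": 0, "wx": 0, "wy": 0, "wz": 0, "fingers": -1}, {"x": 0.04, "y": -0.06, "z": 0, "wx": 0, "wy": 0, "wz": 0, "fingers": -1}, {"x": 0.05, "y": -0.016, "z": 0, "wx": 0, "wy": 0, "wz": 0, "fingers": -1}, {"x": 0.05, "y": 0, "z": 0, "wx": 0, "wy": 0, "wz": 0, "fingers": -1}, {"x": 0.05, "y": 0, "z": 0.04, "wx": 0, "wy": 0, "wz": 0, "fingers": -1}, {"x": 0, "y": 0, "z": 0.04, "wx": 0, "wy": 0, "wz": 0, "fingers": -1}])

```text
clock: 7.55
tool_pos: [0.3645, -0.1875, 0.0868]
eef_rot: [0.828, 0.561, 0.005, 0.003]
contact_force: [-0.6, -1.5, -0.1]
opening: 0.006
```

```bash
python3 -c "
from h import *
go([-.18,.0015,.03]);rot(68.43)
p,d,M=snap('scene','s2.png'); 
cv2.imwrite('pics/s2c.png',cv2.resize(p[130:260,120:400,::-1],None,fx=2.8,fy=2.8))
"
```

```text
t 7.55 dr [-0.1875  0.0063  0.0868] fi [-0.2023 -0.2745  0.0868] F [-0.6 -1.5 -0.1] op 0.006 yaw 68.31 tilt [0.011 0.001] q7 0.85
shift units [-0.0063  0.0087  0.0711] mm 57.5
turn units [ 0.0032 -0.0016 -0.0007]
```

View pics/s2c.png

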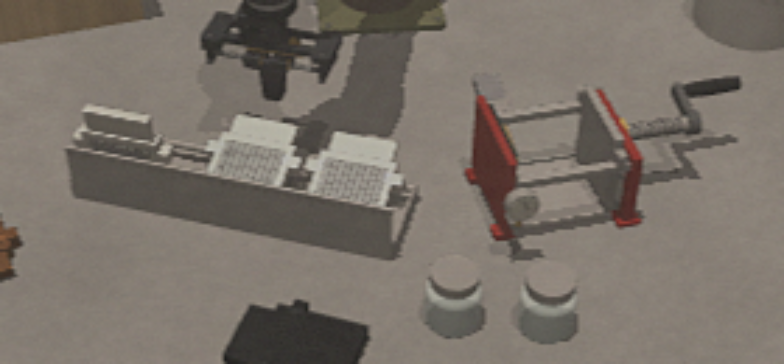

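Plate C stands against the wall (crop px 115,130). Plate B is next.

apply_moves(series=[{"x": -0.003, "y": 0, "z": 0.037, "wx": 0.003, "wy": 0, "wz": 0, "fingers": -1}, {"x": -0.003, "y": 0, "z": 0.037, "wx": 0, "wy": 0, "wz": 0, "fingers": -1}, {"x": 0, "y": 0.015, "z": 0, "wx": 0, "wy": 0, "wz": 0, "fingers": -1}, {"x": 0, "y": 0.015, "z": 0, "wx": 0, "wy": 0, "wz": 0, "fingers": -1}, {"x": 0, "y": 0.006, "z": -0.01, "wx": 0, "wy": 0, "wz": 0, "fingers": -1}])

```text
clock: 8.22
tool_pos: [0.3834, -0.2054, 0.0703]
eef_rot: [0.828, 0.56, -0.01, -0.009]
contact_force: [0.5, 0.2, 1.0]
opening: 0.002
```

```bash
python3 -c "
from h import *
go([-.165,.0015,.043]);rot(68.43)"
```

```text
t 8.22 dr [-0.1635 -0.0034  0.0703] fi [-0.1862 -0.2947  0.0703] F [0.5 0.2 1. ] op 0.002 yaw 68.18 tilt [-0.026  0.004] q7 0.51
shift units [ 0.0063 -0.0011  0.0342] mm 27.8
turn units [-0.0081  0.0019 -0.0014]
```

apply_moves(series=[{"x": 0.006, "y": -0.03, "z": 0, "wx": -0.008, "wy": 0.002, "wz": 0, "fingers": -1}, {"x": 0, "y": 0, "z": 0.03, "wx": 0, "wy": 0, "wz": 0, "fingers": -1}, {"x": 0, "y": 0, "z": 0.03, "wx": 0, "wy": 0, "wz": 0, "fingers": -1}])

```text
clock: 8.6
tool_pos: [0.361, -0.1959, 0.029]
eef_rot: [0.828, 0.56, -0.006, 0.001]
contact_force: [0.3, 0.4, 0.7]
opening: 0.004
```

```bash
python3 -c "
from h import *
st();go([-.185,.0015,.03]);rot(68.43)"
```

```text
t 8.6 p [ 0.361  -0.1959  0.029 ] F [0.3 0.4 0.7] op 0.004 q [ 0.58  0.91 -0.34  2.32  1.77  0.28 -0.22]
[[ 0.373  0.928 -0.008]
 [ 0.928 -0.373 -0.009]
 [-0.011 -0.004 -1.   ]]
t 8.6 dr [-0.1877 -0.0028  0.029 ] fi [-0.207  -0.2823  0.029 ] F [0.3 0.4 0.7] op 0.004 yaw 68.12 tilt [-0.008 -0.009] q7 -0.22
shift units [ 0.0053  0.0034 -0.0014] mm 5.2
turn units [-0.0013  0.0035 -0.0017]
```

apply_moves(series=[{"x": 0.005, "y": 0.015, "z": 0, "wx": 0, "wy": 0, "wz": 0, "fingers": -1}, {"x": 0, "y": 0.015, "z": 0, "wx": 0, "wy": 0, "wz": 0, "fingers": -1}, {"x": 0, "y": 0.006, "z": -0.01, "wx": 0, "wy": 0, "wz": 0, "fingers": -1}])

```text
clock: 8.98
tool_pos: [0.3823, -0.2021, 0.0348]
eef_rot: [0.829, 0.559, -0.009, -0.005]
contact_force: [-10.0, 7.1, 0.8]
opening: 0.005
```

```bash
python3 -c "
from h import *
st();go([-.16,.0015,.050]);rot(68.43)"
```

```text
t 8.97 p [ 0.3823 -0.2021  0.0348] F [-10.    7.1   0.8] op 0.005 q [ 0.46  0.88 -0.14  2.25  1.31  0.12  0.25]
[[ 0.375  0.927 -0.021]
 [ 0.927 -0.375 -0.003]
 [-0.011 -0.018 -1.   ]]
t 8.97 dr [-0.1656 -0.0008  0.0348] fi [-0.1867 -0.2914  0.0348] F [-10.    7.1   0.8] op 0.005 yaw 68.0 tilt [-0.021 -0.003] q7 0.25
shift units [ 0.0027  0.0066 -0.0192] mm 16.4
turn units [-0.0057  0.0033 -0.0024]
```

apply_moves(series=[{"x": 0.001, "y": 0.004, "z": -0.012, "wx": -0.003, "wy": 0, "wz": 0, "fingers": -1}, {"x": 0, "y": 0.008, "z": -0.014, "wx": -0.003, "wy": 0, "wz": 0, "fingers": -1}, {"x": 0, "y": 0.01, "z": -0.018, "wx": 0, "wy": 0, "wz": 0, "fingers": -1}])

```text
clock: 9.35
tool_pos: [0.3928, -0.2068, 0.0703]
eef_rot: [0.829, 0.559, -0.009, -0.001]
contact_force: [-1.1, 0.3, -1.8]
opening: 0.002
```

```bash
python3 -c "
from h import *
st();go([-.139,.0015,.10]);rot(68.43)"
```

```text
t 9.35 p [ 0.3928 -0.2068  0.0703] F [-1.1  0.3 -1.8] op 0.002 q [ 0.6   0.82 -0.37  2.21  1.06  0.32  0.48]
[[ 0.375  0.927 -0.017]
 [ 0.927 -0.375 -0.008]
 [-0.014 -0.012 -1.   ]]
t 9.35 dr [-0.1541 -0.0012  0.0703] fi [-0.177  -0.2975  0.0703] F [-1.1  0.3 -1.8] op 0.002 yaw 67.99 tilt [-0.017 -0.008] q7 0.48
shift units [ 0.0031  0.0184 -0.0374] mm 33.5
turn units [-0.0039  0.0044 -0.0024]
```

Good. I'll continue up the arc in one go.

apply_moves(series=[{"x": 0.002, "y": 0.01, "z": -0.018, "wx": -0.003, "wy": 0.003, "wz": -0.002, "fingers": -1}, {"x": 0, "y": 0.014, "z": -0.018, "wx": 0, "wy": 0, "wz": 0, "fingers": -1}, {"x": 0, "y": 0.018, "z": -0.012, "wx": 0, "wy": 0, "wz": 0, "fingers": -1}, {"x": 0, "y": 0.019, "z": -0.01, "wx": -0.004, "wy": 0, "wz": 0, "fingers": -1}, {"x": 0, "y": 0.019, "z": -0.009, "wx": 0, "wy": 0, "wz": 0, "fingers": -1}, {"x": 0, "y": 0.019, "z": -0.007, "wx": -0.004, "wy": 0, "wz": 0, "fingers": -1}, {"x": 0, "y": 0.016, "z": -0.004, "wx": 0, "wy": 0, "wz": 0, "fingers": -1}])

```text
clock: 10.22
tool_pos: [0.4715, -0.2396, 0.1367]
eef_rot: [0.829, 0.56, 0.0, 0.001]
contact_force: [-0.2, -0.3, 0.1]
opening: 0.005
```

```bash
python3 -c "
from h import *
go([-.024,.0015,.138]);rot(68.43)"
```

```text
t 10.22 dr [-0.0689 -0.0028  0.1367] fi [-0.1036 -0.3408  0.1367] F [-0.2 -0.3  0.1] op 0.005 yaw 68.1 tilt [ 0.002 -0.002] q7 0.83
shift units [ 0.0057  0.0561 -0.0015] mm 45.1
turn units [ 0.0008  0.0002 -0.0018]
```

apply_moves(series=[{"x": 0.002, "y": 0.014, "z": 0, "wx": 0, "wy": 0, "wz": -0.002, "fingers": -1}, {"x": 0, "y": 0.014, "z": 0, "wx": 0, "wy": 0, "wz": 0, "fingers": -1}, {"x": 0, "y": 0.014, "z": 0, "wx": 0, "wy": 0, "wz": 0, "fingers": -1}, {"x": 0, "y": 0.012, "z": 0, "wx": 0, "wy": 0, "wz": 0, "fingers": -1}, {"x": 0, "y": 0.006, "z": 0, "wx": 0, "wy": 0, "wz": 0, "fingers": -1}])

```text
clock: 10.85
tool_pos: [0.5176, -0.2566, 0.1366]
eef_rot: [0.827, 0.562, -0.001, -0.001]
contact_force: [-3.6, 1.2, 2.9]
opening: 0.004
```

```bash
python3 -c "
from h import *
go([-.19,.151,.138]);rot(68.43)"
```

```text
t 10.85 dr [-0.0198 -0.0016  0.1366] fi [-0.0603 -0.364   0.1366] F [-3.6  1.2  2.9] op 0.004 yaw 68.44 tilt [-0.003  0.   ] q7 0.91
shift units [ 0.1908 -0.2128 -0.0013] mm 228.6
turn units [-0.0008  0.0002  0.    ]
```

apply_moves(series=[{"x": 0, "y": -0.02, "z": 0, "wx": 0, "wy": 0, "wz": 0, "fingers": -1}, {"x": 0, "y": -0.06, "z": 0, "wx": 0, "wy": 0, "wz": 0, "fingers": -1}, {"x": 0.01, "y": -0.06, "z": 0, "wx": 0, "wy": 0, "wz": 0, "fingers": -1}, {"x": 0.04, "y": -0.05, "z": 0, "wx": 0, "wy": 0, "wz": 0, "fingers": -1}, {"x": 0.05, "y": -0.025, "z": 0, "wx": 0, "wy": 0, "wz": 0, "fingers": -1}, {"x": 0.05, "y": 0, "z": 0, "wx": 0, "wy": 0, "wz": 0, "fingers": -1}, {"x": 0.04, "y": 0, "z": 0.04, "wx": 0, "wy": 0, "wz": 0, "fingers": -1}])

```text
clock: 11.72
tool_pos: [0.4182, -0.0493, 0.1056]
eef_rot: [0.829, 0.559, 0.007, 0.003]
contact_force: [0.9, -0.2, 0.0]
opening: 0.006
```

```bash
python3 -c "
from h import *
st();go([-.19,.151,.03]);rot(68.43)"
```

```text
t 11.72 p [ 0.4182 -0.0493  0.1056] F [ 0.9 -0.2  0. ] op 0.006 q [ 0.24  0.73 -0.37  2.28  1.02  0.28  0.15]
[[ 0.374  0.927  0.014]
 [ 0.927 -0.374  0.003]
 [ 0.008  0.012 -1.   ]]
t 11.72 dr [-0.1884  0.1545  0.1056] fi [-0.1301 -0.1451  0.1056] F [ 0.9 -0.2  0. ] op 0.006 yaw 68.03 tilt [0.014 0.003] q7 0.15
shift units [-0.0052 -0.0031  0.0944] mm 75.7
turn units [ 0.0037 -0.0025 -0.0022]
```

apply_moves(series=[{"x": -0.003, "y": -0.001, "z": 0.032, "wx": 0.003, "wy": 0, "wz": -0.002, "fingers": -1}, {"x": 0, "y": 0, "z": 0.032, "wx": 0, "wy": 0, "wz": 0, "fingers": -1}, {"x": 0, "y": 0, "z": 0.032, "wx": 0, "wy": 0, "wz": 0, "fingers": -1}])

```text
clock: 12.1
tool_pos: [0.4224, -0.0493, 0.0374]
eef_rot: [0.825, 0.566, 0.004, 0.002]
contact_force: [-0.9, -0.3, -0.4]
opening: 0.006
```

```bash
python3 -c "
from h import *
st();go([-.165,.151,.035]);rot(68.43)"
```

```text
t 12.1 p [ 0.4224 -0.0493  0.0374] F [-0.9 -0.3 -0.4] op 0.006 q [ 0.17  0.88 -0.25  2.29  1.69  0.2  -0.49]
[[ 0.36   0.933  0.008]
 [ 0.933 -0.36   0.001]
 [ 0.004  0.008 -1.   ]]
t 12.1 dr [-0.1845  0.1561  0.0374] fi [-0.1259 -0.1456  0.0374] F [-0.9 -0.3 -0.4] op 0.006 yaw 68.92 tilt [0.008 0.001] q7 -0.49
shift units [-0.0066  0.0243  0.0031] mm 20.3
turn units [ 0.0024 -0.0012  0.0027]
```

apply_moves(series=[{"x": -0.006, "y": 0.012, "z": 0, "wx": 0.002, "wy": 0, "wz": 0.002, "fingers": -1}, {"x": 0, "y": 0.012, "z": 0, "wx": 0, "wy": 0, "wz": 0, "fingers": -1}, {"x": 0, "y": 0.006, "z": -0.01, "wx": 0, "wy": 0, "wz": 0, "fingers": -1}])

```text
clock: 12.48
tool_pos: [0.4395, -0.0575, 0.0423]
eef_rot: [0.824, 0.567, 0.0, -0.007]
contact_force: [-8.3, 3.9, 0.7]
opening: 0.006
```

```bash
python3 -c "
from h import *
st();go([-.155,.151,.065]);rot(68.43)"
```

```text
t 12.47 p [ 0.4395 -0.0575  0.0423] F [-8.3  3.9  0.7] op 0.006 q [ 0.2   0.87 -0.26  2.23  1.21  0.2   0.03]
[[ 0.357  0.934 -0.007]
 [ 0.934 -0.357  0.012]
 [ 0.009 -0.011 -1.   ]]
t 12.47 dr [-0.1656  0.1548  0.0423] fi [-0.1102 -0.1561  0.0423] F [-8.3  3.9  0.7] op 0.006 yaw 69.11 tilt [-0.007  0.012] q7 0.03
shift units [-0.0047  0.0129 -0.0286] mm 25.4
turn units [-0.0035 -0.0027  0.0038]
```

apply_moves(series=[{"x": -0.002, "y": 0.005, "z": -0.013, "wx": -0.003, "wy": 0, "wz": 0.002, "fingers": -1}, {"x": -0.001, "y": 0.008, "z": -0.014, "wx": -0.003, "wy": 0, "wz": 0, "fingers": -1}, {"x": 0, "y": 0.01, "z": -0.018, "wx": 0, "wy": 0, "wz": 0, "fingers": -1}, {"x": 0, "y": 0.012, "z": -0.018, "wx": 0, "wy": 0, "wz": 0, "fingers": -1}])

```text
clock: 12.98
tool_pos: [0.459, -0.0655, 0.0921]
eef_rot: [0.823, 0.568, 0.004, -0.006]
contact_force: [-1.0, 0.9, -0.7]
opening: 0.005
```

```bash
python3 -c "
from h import *
st();go([-.139,.151,.10]);rot(68.43)"
```

```text
t 12.97 p [ 0.459  -0.0655  0.0921] F [-1.   0.9 -0.7] op 0.005 q [ 0.36  0.8  -0.51  2.15  0.95  0.43  0.3 ]
[[ 0.355  0.935 -0.001]
 [ 0.935 -0.355  0.013]
 [ 0.012 -0.005 -1.   ]]
t 12.97 dr [-0.1445  0.1545  0.0921] fi [-0.0919 -0.1668  0.0921] F [-1.   0.9 -0.7] op 0.005 yaw 69.18 tilt [-0.001  0.013] q7 0.3
shift units [-0.0043  0.0067 -0.01  ] mm 10.2
turn units [-0.0017 -0.0039  0.0042]
```

apply_moves(series=[{"x": -0.002, "y": 0.014, "z": -0.017, "wx": -0.002, "wy": -0.003, "wz": 0.003, "fingers": -1}, {"x": 0, "y": 0.018, "z": -0.012, "wx": 0, "wy": 0, "wz": 0, "fingers": -1}, {"x": 0, "y": 0.019, "z": -0.01, "wx": -0.003, "wy": 0, "wz": 0, "fingers": -1}, {"x": 0, "y": 0.019, "z": -0.009, "wx": 0, "wy": 0, "wz": 0, "fingers": -1}, {"x": 0, "y": 0.019, "z": -0.007, "wx": -0.003, "wy": 0, "wz": 0, "fingers": -1}, {"x": 0, "y": 0.016, "z": -0.004, "wx": 0, "wy": 0, "wz": 0, "fingers": -1}])

```text
clock: 13.72
tool_pos: [0.5362, -0.0958, 0.1415]
eef_rot: [0.825, 0.565, 0.006, 0.005]
contact_force: [-0.4, 0.5, 0.6]
opening: 0.003
```

```bash
python3 -c "
from h import *
go([-.022,.151,.138]);rot(68.43)"
```

```text
t 13.72 dr [-0.0616  0.1547  0.1415] fi [-0.0198 -0.2074  0.1415] F [-0.4  0.5  0.6] op 0.003 yaw 68.88 tilt [ 0.016 -0.001] q7 0.56
shift units [-0.005   0.0494  0.0051] mm 39.9
turn units [ 0.0048 -0.0016  0.0025]
```

apply_moves(series=[{"x": -0.002, "y": 0.014, "z": 0, "wx": 0.004, "wy": 0, "wz": 0.002, "fingers": -1}, {"x": 0, "y": 0.014, "z": 0, "wx": 0, "wy": 0, "wz": 0, "fingers": -1}, {"x": 0, "y": 0.014, "z": 0, "wx": 0, "wy": 0, "wz": 0, "fingers": -1}, {"x": 0, "y": 0.009, "z": 0, "wx": 0, "wy": 0, "wz": 0, "fingers": -1}, {"x": 0, "y": 0.004, "z": 0, "wx": 0, "wy": 0, "wz": 0, "fingers": -1}])

```text
clock: 14.35
tool_pos: [0.579, -0.1134, 0.1416]
eef_rot: [0.826, 0.563, 0.003, -0.001]
contact_force: [-1.8, 0.8, -1.4]
opening: 0.003
```

apply_moves(series=[{"x": 0, "y": -0.02, "z": 0, "wx": 0, "wy": 0, "wz": 0, "fingers": -1}, {"x": 0, "y": -0.03, "z": 0, "wx": 0, "wy": 0, "wz": 0, "fingers": -1}, {"x": 0, "y": 0, "z": -0.06, "wx": 0, "wy": 0, "wz": 0, "fingers": -1}, {"x": -0.05, "y": 0, "z": -0.06, "wx": 0, "wy": 0, "wz": 0, "fingers": -1}, {"x": -0.05, "y": 0.02, "z": -0.05, "wx": 0, "wy": 0, "wz": 0, "fingers": -1}, {"x": -0.05, "y": 0.03, "z": -0.05, "wx": 0, "wy": 0, "wz": 0, "fingers": -1}, {"x": -0.04, "y": 0.02, "z": -0.05, "wx": 0, "wy": 0, "wz": 0, "fingers": 1}, {"x": 0, "y": 0, "z": 0, "wx": 0, "wy": 0, "wz": 0, "fingers": 1}])

```text
clock: 15.35
tool_pos: [0.5396, -0.2667, 0.3635]
eef_rot: [0.825, 0.565, 0.006, 0.003]
contact_force: [0.1, 0.6, 0.7]
opening: 0.209
```

Run:
```python
from h import *
go([-.011,.151,.25]);rot(68.43)
p,d,M=snap('wrist','w4.png'); W=cloud(d,M); np.savez('w4.npz',p=p,d=d,W=W)
D=np.stack([(W[...,:2]-OD)@XD,(W[...,:2]-OD)@YD,W[...,2]],-1)
m=(W[...,2]>.145)&(W[...,2]<.175)&(abs(D[...,0])<.12)&(abs(D[...,1])<.25)
k,l,s,_=cv2.connectedComponentsWithStats(m.astype(np.uint8))
for i in range(1,k):
    if s[i,4]>60:
        q=D[l==i]; c=q[:,:2].mean(0); a=np.linalg.svd(q[:,:2]-c,full_matrices=False)[2][0]
        print(s[i],np.round(c,4),'ang',np.round(np.degrees(np.arctan(a[0]/a[1])),2),'x',np.round(np.percentile(q[:,0],[2,98]),4),'y',np.round(np.percentile(q[:,1],[2,98]),4),'z',np.round(np.median(q[:,2]),4))
```

```text
t 15.35 dr [ 0.0044 -0.003   0.3635] fi [-0.0399 -0.3771  0.3635] F [0.1 0.6 0.7] op 0.209 yaw 68.79 tilt [0.013 0.002] q7 1.14
shift units [ 0.1917 -0.0197  0.1429] mm 191.9
turn units [ 0.0036 -0.0021  0.002 ]
[  68  125   95   17 1461] [-0.0205 -0.1476] ang 0.44 x [-0.0266 -0.0127] y [-0.1933 -0.1041] z 0.1623
[ 217  144   87   19 1568] [0.0004 0.0007] ang -0.11 x [-0.0065  0.0095] y [-0.043   0.0447] z 0.1609
[ 353  148   91   19 1585] [0.0045 0.1472] ang -0.18 x [-0.0026  0.0137] y [0.1032 0.1924] z 0.1589
```

View pics/w4.png

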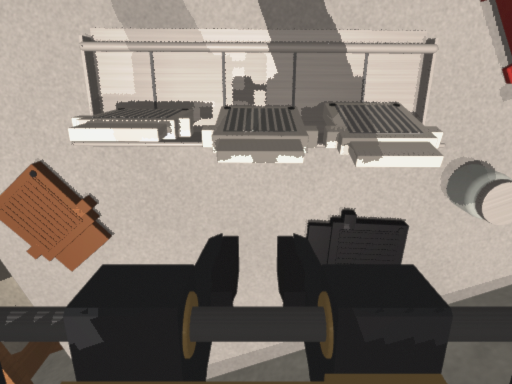

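A and B lean back over the wall, with flange centres at x +4 and 0 mm against −11 expected, so their feet are short of the wall. C stands upright but about 9 mm off. I'll reseat each one by gripping its flange.

apply_moves(series=[{"x": 0, "y": 0, "z": 0, "wx": 0, "wy": 0, "wz": -0.059, "fingers": 0}, {"x": 0, "y": 0, "z": 0, "wx": 0, "wy": 0, "wz": -0.059, "fingers": 0}, {"x": 0, "y": 0, "z": 0, "wx": 0, "wy": 0, "wz": -0.059, "fingers": 0}, {"x": 0, "y": 0, "z": 0, "wx": 0, "wy": 0, "wz": -0.059, "fingers": 0}, {"x": 0, "y": 0, "z": 0, "wx": 0, "wy": 0, "wz": -0.059, "fingers": 0}, {"x": 0, "y": 0, "z": 0, "wx": 0, "wy": 0, "wz": -0.059, "fingers": 0}, {"x": 0, "y": 0, "z": 0, "wx": 0, "wy": 0, "wz": -0.059, "fingers": 0}, {"x": 0, "y": 0, "z": 0, "wx": 0, "wy": 0, "wz": -0.059, "fingers": 0}])

```text
clock: 16.4
tool_pos: [0.5353, -0.25, 0.3513]
eef_rot: [0.213, 0.977, 0.004, -0.004]
contact_force: [1.1, 0.9, 0.2]
opening: 0.501
```

Run:
```python
from h import *
W=np.load('w4.npz')['W']
D=np.stack([(W[...,:2]-OD)@XD,(W[...,:2]-OD)@YD,W[...,2]],-1)
m=(D[...,2]>.083)&(D[...,2]<.097)&(abs(D[...,0])<.03)
for lo,hi in((-.23,-.222),(-.082,-.068),(.068,.08),(.222,.23)):
    q=D[m&(D[...,1]>lo)&(D[...,1]<hi)]; print(lo,len(q),np.round(np.percentile(q[:,0],[2,50,98]),4) if len(q) else '')
# plate face profile: x vs z along plate centre rows
for yc in(-.1476,.0007,.1472):
    for z0 in(.02,.05,.08,.115):
        q=D[(abs(D[...,1]-yc)<.04)&(abs(D[...,2]-z0)<.006)&(D[...,0]>-.1)]; print(yc,z0,len(q),np.round(np.percentile(q[:,0],[5,50,95]),4) if len(q)>3 else '')
go([.0045,.147,.25]);rot(158.43)
```

```text
-0.23 32 [0.0001 0.0022 0.0052]
-0.082 69 [-0.0283  0.0015  0.0057]
0.068 35 [-0.0107  0.0021  0.0048]
0.222 21 [0.0002 0.0024 0.0055]
-0.1476 0.02 51 [-0.0334 -0.033  -0.0328]
-0.1476 0.05 64 [-0.0331 -0.0327 -0.0324]
-0.1476 0.08 99 [-0.0328 -0.0321  0.0011]
-0.1476 0.115 150 [-0.0321 -0.0314 -0.0309]
0.0007 0.02 103 [-0.0362 -0.0356 -0.0352]
0.0007 0.05 155 [-0.0317 -0.0301 -0.0289]
0.0007 0.08 189 [-0.0257 -0.0242 -0.0232]
0.0007 0.115 290 [-0.0186 -0.0169 -0.0154]
0.1472 0.02 2384 [-0.0403  0.1694  0.208 ]
0.1472 0.05 211 [-0.0353 -0.0334 -0.0321]
0.1472 0.08 240 [-0.0269 -0.0257 -0.0241]
0.1472 0.115 346 [-0.0178 -0.0154 -0.0136]
t 16.4 dr [-0.0057  0.011   0.3513] fi [-0.0419 -0.3599  0.3513] F [1.1 0.9 0.2] op 0.501 yaw 155.37 tilt [-0.005  0.009] q7 2.41
shift units [-0.0048  0.1697  0.1275] mm 169.9
turn units [ 0.0019 -0.0027 -0.017 ]
```

```bash
python3 -c "
from h import *
st()"
```

```text
t 16.4 p [ 0.5353 -0.25    0.3513] F [1.1 0.9 0.2] op 0.501 q [ 0.96  0.77 -1.24  1.48  0.72  1.41  2.41]
[[-0.909  0.417 -0.005]
 [ 0.417  0.909  0.009]
 [ 0.009  0.006 -1.   ]]
```

I had the joint-7 sign backwards. I'll turn the other way, to jaw yaw −21.6°.

apply_moves(series=[{"x": 0, "y": 0, "z": 0, "wx": 0, "wy": 0, "wz": 0.058, "fingers": 0}, {"x": 0, "y": 0, "z": 0, "wx": 0, "wy": 0, "wz": 0.058, "fingers": 0}, {"x": 0, "y": 0, "z": 0, "wx": 0, "wy": 0, "wz": 0.058, "fingers": 0}, {"x": 0, "y": 0, "z": 0, "wx": 0, "wy": 0, "wz": 0.058, "fingers": 0}, {"x": 0, "y": 0, "z": 0, "wx": 0, "wy": 0, "wz": 0.058, "fingers": 0}, {"x": 0, "y": 0, "z": 0, "wx": 0, "wy": 0, "wz": 0.058, "fingers": 0}, {"x": 0, "y": 0, "z": 0, "wx": 0, "wy": 0, "wz": 0.058, "fingers": 0}, {"x": 0, "y": 0, "z": 0, "wx": 0, "wy": 0, "wz": 0.058, "fingers": 0}])

```text
clock: 17.4
tool_pos: [0.5309, -0.2343, 0.339]
eef_rot: [0.814, 0.58, -0.004, -0.014]
contact_force: [-0.4, 0.4, -0.4]
opening: 0.499
```

apply_moves(series=[{"x": 0, "y": 0, "z": 0, "wx": 0, "wy": 0, "wz": 0.058, "fingers": 0}, {"x": 0, "y": 0, "z": 0, "wx": 0, "wy": 0, "wz": 0.058, "fingers": 0}, {"x": 0, "y": 0, "z": 0, "wx": 0, "wy": 0, "wz": 0.058, "fingers": 0}, {"x": 0, "y": 0, "z": 0, "wx": 0, "wy": 0, "wz": 0.058, "fingers": 0}, {"x": 0, "y": 0, "z": 0, "wx": 0, "wy": 0, "wz": 0.058, "fingers": 0}, {"x": 0, "y": 0, "z": 0, "wx": 0, "wy": 0, "wz": 0.058, "fingers": 0}, {"x": 0, "y": 0, "z": 0, "wx": 0, "wy": 0, "wz": 0.058, "fingers": 0}, {"x": 0, "y": 0, "z": 0, "wx": 0, "wy": 0, "wz": 0.058, "fingers": 0}])

```text
clock: 18.4
tool_pos: [0.5247, -0.2182, 0.3269]
eef_rot: [0.992, -0.122, -0.024, -0.011]
contact_force: [-0.5, -0.0, 0.2]
opening: 0.501
```

```bash
python3 -c "
from h import *
st();go([.0030,.147,.22]);rot(-21.57)"
```

```text
t 18.4 p [ 0.5247 -0.2182  0.3269] F [-0.5 -0.   0.2] op 0.501 q [ 0.58  0.57 -0.45  1.56  0.24  1.12 -0.17]
[[ 0.969 -0.242 -0.046]
 [-0.241 -0.97   0.027]
 [-0.051 -0.015 -0.999]]
t 18.4 dr [-0.0273  0.0366  0.3269] fi [-0.048  -0.3269  0.3269] F [-0.5 -0.   0.2] op 0.501 yaw -13.97 tilt [-0.046  0.027] q7 -0.17
shift units [ 0.0626 -0.1297  0.1326] mm 156.6
turn units [-0.0037  0.0166  0.0421]
```

apply_moves(series=[{"x": 0.016, "y": -0.033, "z": 0.033, "wx": -0.004, "wy": 0.016, "wz": 0.021, "fingers": 0}, {"x": 0.016, "y": -0.033, "z": 0.033, "wx": 0, "wy": 0, "wz": 0.021, "fingers": 0}, {"x": 0.016, "y": -0.033, "z": 0.033, "wx": 0, "wy": 0, "wz": 0, "fingers": 0}, {"x": 0.016, "y": -0.033, "z": 0.033, "wx": 0, "wy": 0, "wz": 0, "fingers": 0}, {"x": 0, "y": 0, "z": 0, "wx": 0, "wy": 0, "wz": 0, "fingers": 0}])

```text
clock: 19.02
tool_pos: [0.6022, -0.1227, 0.2116]
eef_rot: [0.983, -0.184, -0.006, -0.001]
contact_force: [-0.6, 0.4, 1.0]
opening: 0.501
```

```bash
python3 -c "
from h import *
go([.003,.147,.134]);rot(-21.57)"
```

```text
t 19.02 dr [0.0097 0.154  0.2116] fi [ 0.0419 -0.2431  0.2116] F [-0.6  0.4  1. ] op 0.501 yaw -21.24 tilt [-0.012  0.004] q7 -0.52
shift units [-0.0072  0.0086  0.0971] mm 78.2
turn units [0.0002 0.0039 0.0018]
```

apply_moves(series=[{"x": -0.007, "y": 0.008, "z": 0.04, "wx": 0, "wy": 0.004, "wz": 0.002, "fingers": 0}, {"x": 0, "y": 0, "z": 0.035, "wx": 0, "wy": 0, "wz": 0, "fingers": 0}, {"x": 0, "y": 0, "z": 0.023, "wx": 0, "wy": 0, "wz": 0, "fingers": 0}, {"x": 0, "y": 0, "z": 0, "wx": 0, "wy": 0, "wz": 0, "fingers": 0}])

```text
clock: 19.52
tool_pos: [0.5901, -0.1263, 0.1318]
eef_rot: [0.983, -0.186, -0.001, 0.001]
contact_force: [-0.1, -1.3, 1.2]
opening: 0.501
```

```bash
python3 -c "
from h import *
go([.003,.147,.134]);rot(-21.57)"
```

```text
t 19.52 dr [-0.0003  0.1462  0.1318] fi [ 0.0294 -0.245   0.1318] F [-0.1 -1.3  1.2] op 0.501 yaw -21.45 tilt [-0.003 -0.002] q7 -0.58
shift units [ 0.0041 -0.001  -0.0027] mm 4.0
turn units [0.001  0.0008 0.0006]
```

apply_moves(series=[{"x": 0, "y": 0, "z": 0, "wx": 0, "wy": 0, "wz": 0, "fingers": -1}, {"x": 0, "y": 0, "z": 0, "wx": 0, "wy": 0, "wz": 0, "fingers": -1}, {"x": 0, "y": 0, "z": 0, "wx": 0, "wy": 0, "wz": 0, "fingers": -1}, {"x": 0, "y": 0, "z": 0, "wx": 0, "wy": 0, "wz": 0, "fingers": -1}], force=15)

```text
clock: 20.02
tool_pos: [0.5899, -0.1264, 0.1347]
eef_rot: [0.982, -0.186, -0.001, 0.001]
contact_force: [-1.6, 0.5, -0.9]
opening: 0.209
```

```bash
python3 -c "
from h import *
go([-.011,.147,.137]);rot(-21.57)"
```

```text
t 20.02 dr [-0.0004  0.1459  0.1347] fi [ 0.0292 -0.2451  0.1347] F [-1.6  0.5 -0.9] op 0.209 yaw -21.48 tilt [-0.002 -0.003] q7 -0.58
shift units [-0.0133 -0.0013 -0.0029] mm 10.9
turn units [0.001  0.0002 0.0005]
```

apply_moves(series=[{"x": -0.006, "y": 0, "z": -0.003, "wx": 0, "wy": 0, "wz": 0, "fingers": -1}, {"x": -0.006, "y": 0, "z": -0.001, "wx": 0, "wy": 0, "wz": 0, "fingers": -1}, {"x": -0.006, "y": 0, "z": 0, "wx": 0, "wy": 0, "wz": 0, "fingers": -1}, {"x": 0, "y": 0, "z": 0, "wx": 0, "wy": 0, "wz": 0, "fingers": -1}], force=20)

```text
clock: 20.52
tool_pos: [0.5749, -0.1208, 0.1377]
eef_rot: [0.983, -0.186, -0.001, 0.002]
contact_force: [-1.9, -0.5, -2.0]
opening: 0.157
```

```bash
python3 -c "
from h import *
go([-.011,.1505,.137]);rot(-21.57)"
```

```text
t 20.52 dr [-0.0164  0.1457  0.1377] fi [ 0.0152 -0.2374  0.1377] F [-1.9 -0.5 -2. ] op 0.157 yaw -21.46 tilt [-0.003 -0.003] q7 -0.6
shift units [ 0.0067 -0.006   0.0008] mm 7.2
turn units [0.0011 0.0005 0.0006]
```

apply_moves(series=[{"x": 0.005, "y": 0, "z": 0, "wx": 0, "wy": 0, "wz": 0, "fingers": -1}, {"x": 0.005, "y": 0, "z": 0, "wx": 0, "wy": 0, "wz": 0, "fingers": -1}, {"x": 0, "y": 0, "z": 0.003, "wx": 0, "wy": 0, "wz": 0, "fingers": -1}, {"x": 0, "y": 0, "z": 0.003, "wx": 0, "wy": 0, "wz": 0, "fingers": -1}])

```text
clock: 21.02
tool_pos: [0.5842, -0.1243, 0.1375]
eef_rot: [0.982, -0.187, 0.0, 0.002]
contact_force: [-6.6, 1.4, 20.2]
opening: 0.165
```

```bash
python3 -c "
from h import *
go([-.011,.1505,.137]);rot(-21.57)"
```

```text
t 21.02 dr [-0.0065  0.1458  0.1375] fi [ 0.0238 -0.2422  0.1375] F [-6.6  1.4 20.2] op 0.165 yaw -21.52 tilt [-0.    -0.005] q7 -0.59
shift units [-0.0056 -0.0059  0.0006] mm 6.5
turn units [ 0.0014 -0.0005  0.0003]
```

apply_moves(series=[{"x": -0.004, "y": 0, "z": -0.003, "wx": 0, "wy": 0, "wz": 0, "fingers": -1}, {"x": 0, "y": 0, "z": 0, "wx": 0, "wy": 0, "wz": 0, "fingers": -1}])

```text
clock: 21.28
tool_pos: [0.5814, -0.1234, 0.1397]
eef_rot: [0.982, -0.187, 0.0, 0.002]
contact_force: [-1.6, -0.1, -3.1]
opening: 0.163
```

```bash
python3 -c "
from h import *
go([-.011,.1505,.137]);rot(-21.57)"
```

```text
t 21.27 dr [-0.0094  0.1456  0.1397] fi [ 0.0212 -0.2409  0.1397] F [-1.6 -0.1 -3.1] op 0.163 yaw -21.53 tilt [ 0.    -0.005] q7 -0.59
shift units [-0.002  -0.0061  0.0034] mm 5.8
turn units [ 0.0013 -0.0006  0.0002]
```

apply_moves(series=[{"x": 0, "y": 0, "z": 0.002, "wx": 0, "wy": 0, "wz": 0, "fingers": -1}, {"x": 0, "y": 0, "z": 0, "wx": 0, "wy": 0, "wz": 0, "fingers": -0.4}, {"x": 0, "y": 0, "z": 0, "wx": 0, "wy": 0, "wz": 0, "fingers": -0.2}, {"x": 0, "y": 0, "z": 0, "wx": 0, "wy": 0, "wz": 0, "fingers": 0}, {"x": 0, "y": 0, "z": -0.03, "wx": 0, "wy": 0, "wz": 0, "fingers": 0}, {"x": 0, "y": 0, "z": -0.06, "wx": 0, "wy": 0, "wz": 0, "fingers": 0}, {"x": 0, "y": 0.06, "z": -0.03, "wx": 0, "wy": 0, "wz": 0, "fingers": 0}, {"x": 0, "y": 0.06, "z": 0, "wx": 0, "wy": 0, "wz": 0, "fingers": 0}])

```text
clock: 22.28
tool_pos: [0.5522, -0.2101, 0.2382]
eef_rot: [0.983, -0.182, 0.006, 0.001]
contact_force: [0.6, -1.4, -0.5]
opening: 0.502
```

```bash
cat >> h.py <<'E'
def flanges(f):
    p,d,M=snap('wrist',f); W=cloud(d,M)
    D=np.stack([(W[...,:2]-OD)@XD,(W[...,:2]-OD)@YD,W[...,2]],-1)
    m=(W[...,2]>.145)&(W[...,2]<.175)&(abs(D[...,0])<.12)&(abs(D[...,1])<.25)
    k,l,s,_=cv2.connectedComponentsWithStats(m.astype(np.uint8))
    for i in range(1,k):
        if s[i,4]>60:
            q=D[l==i]; c=q[:,:2].mean(0); a=np.linalg.svd(q[:,:2]-c,full_matrices=False)[2][0]
            yy=q[:,1]
            print(s[i],np.round(c,4),'ang',np.round(np.degrees(np.arctan(a[0]/a[1])),2),'x',np.round(np.percentile(q[:,0],[2,98]),4),'y',np.round(np.percentile(yy,[2,98]),4),'z',np.round(np.median(q[:,2]),4))
            for z0 in(.02,.05,.08,.115):
                r=D[(D[...,1]>yy.min()+.005)&(D[...,1]<yy.max()-.005)&(abs(D[...,2]-z0)<.006)&(abs(D[...,0])<.07)]
                if len(r)>9: print('   face',z0,len(r),np.round(np.percentile(r[:,0],[5,50,95]),4))
E
python3 -c "
from h import *
go([.000,.0007,.134]);rot(-21.57); flanges('w5.png')"
```

```text
t 22.27 dr [-0.0047  0.0543  0.2382] fi [-0.0196 -0.3227  0.2382] F [ 0.6 -1.4 -0.5] op 0.502 yaw -21.0 tilt [ 0.012 -0.003] q7 -0.38
shift units [0.0036 0.0672 0.1302] mm 117.3
turn units [-0.0004 -0.0039  0.0032]
[ 232    0   24  131 2926] [-0.0121  0.1431] ang 0.07 x [-0.0188 -0.0054] y [0.1045 0.1779] z 0.1623
   face 0.115 88 [-0.0242 -0.0007 -0.0001]
[ 252  202   24  104 2326] [0.0015 0.0108] ang 0.32 x [-0.0066  0.0098] y [-0.0317  0.047 ] z 0.1611
   face 0.02 23 [-0.0362 -0.0354 -0.0349]
   face 0.05 100 [-0.0313 -0.0303 -0.0291]
   face 0.08 125 [-0.0256 -0.0244 -0.0233]
   face 0.115 257 [-0.0185 -0.0172 -0.0161]
[226 362  17  20 318] [-0.0213 -0.1044] ang -88.91 x [-0.028  -0.0146] y [-0.1073 -0.1029] z 0.1557
```

A is now flush at x −12 mm. The same treatment goes to B.

apply_moves(series=[{"x": 0.002, "y": 0.034, "z": 0, "wx": 0, "wy": -0.004, "wz": 0.003, "fingers": 0}, {"x": 0, "y": 0.033, "z": 0, "wx": 0, "wy": 0, "wz": 0, "fingers": 0}, {"x": 0, "y": 0, "z": 0.05, "wx": 0, "wy": 0, "wz": 0, "fingers": 0}, {"x": 0, "y": 0, "z": 0.05, "wx": 0, "wy": 0, "wz": 0, "fingers": 0}, {"x": 0, "y": 0, "z": 0, "wx": 0, "wy": 0, "wz": 0, "fingers": 0}])

```text
clock: 22.95
tool_pos: [0.5302, -0.2754, 0.1575]
eef_rot: [0.981, -0.195, 0.001, 0.004]
contact_force: [0.1, -0.0, 1.0]
opening: 0.498
```

```bash
python3 -c "
from h import *
go([-.003,.0007,.134]);rot(-21.57)"
```

```text
t 22.95 dr [-0.0011 -0.0146  0.1575] fi [-0.0505 -0.3844  0.1575] F [ 0.1 -0.   1. ] op 0.498 yaw -22.49 tilt [ 0.001 -0.008] q7 -0.34
shift units [-0.0028 -0.0193  0.0292] mm 28.1
turn units [ 0.0024 -0.0013 -0.0051]
```

apply_moves(series=[{"x": -0.003, "y": -0.019, "z": 0, "wx": 0.002, "wy": 0, "wz": -0.005, "fingers": 0}, {"x": 0, "y": 0, "z": 0.027, "wx": 0, "wy": 0, "wz": 0, "fingers": 0}, {"x": 0, "y": 0, "z": 0, "wx": 0, "wy": 0, "wz": 0, "fingers": -0.4}, {"x": 0, "y": 0, "z": 0, "wx": 0, "wy": 0, "wz": 0, "fingers": -1}, {"x": 0, "y": 0, "z": 0, "wx": 0, "wy": 0, "wz": 0, "fingers": -1}, {"x": -0.006, "y": 0, "z": -0.003, "wx": 0, "wy": 0, "wz": 0, "fingers": -1}, {"x": -0.006, "y": 0, "z": -0.001, "wx": 0, "wy": 0, "wz": 0, "fingers": -1}, {"x": -0.004, "y": 0, "z": 0, "wx": 0, "wy": 0, "wz": 0, "fingers": -1}], force=20)

```text
clock: 23.95
tool_pos: [0.5258, -0.2515, 0.146]
eef_rot: [0.983, -0.185, 0.007, 0.0]
contact_force: [0.3, 0.4, -3.0]
opening: 0.156
```

```bash
python3 -c "
from h import *
go([-.011,.0007,.137]);rot(-21.57)"
```

```text
t 23.95 dr [-0.014   0.0061  0.146 ] fi [-0.0515 -0.3601  0.146 ] F [ 0.3  0.4 -3. ] op 0.156 yaw -21.32 tilt [ 0.013 -0.003] q7 -0.37
shift units [0.0036 0.0068 0.0113] mm 10.9
turn units [-0.0007 -0.0041  0.0014]
```

apply_moves(series=[{"x": 0.004, "y": 0, "z": 0, "wx": 0, "wy": -0.004, "wz": 0, "fingers": -1}, {"x": 0.002, "y": 0, "z": 0.003, "wx": 0, "wy": 0, "wz": 0, "fingers": -1}, {"x": 0, "y": 0, "z": 0.002, "wx": 0, "wy": 0, "wz": 0, "fingers": -1}])

```text
clock: 24.32
tool_pos: [0.5299, -0.2532, 0.1454]
eef_rot: [0.983, -0.185, -0.001, -0.0]
contact_force: [-5.6, 1.9, 11.7]
opening: 0.156
```

```bash
python3 -c "
from h import *
go([-.011,.0007,.137]);rot(-21.57)"
```

```text
t 24.32 dr [-0.0095  0.006   0.1454] fi [-0.0476 -0.3623  0.1454] F [-5.6  1.9 11.7] op 0.156 yaw -21.37 tilt [-0.001  0.001] q7 -0.36
shift units [-0.0018  0.0066  0.0106] mm 10.1
turn units [-0.0002  0.0004  0.0011]
```

apply_moves(series=[{"x": -0.001, "y": 0, "z": -0.001, "wx": 0, "wy": 0, "wz": 0, "fingers": -1}, {"x": 0, "y": 0, "z": 0, "wx": 0, "wy": 0, "wz": 0, "fingers": -0.4}, {"x": 0, "y": 0, "z": 0, "wx": 0, "wy": 0, "wz": 0, "fingers": 0}, {"x": 0, "y": 0, "z": -0.03, "wx": 0, "wy": 0, "wz": 0, "fingers": 0}, {"x": 0, "y": 0, "z": -0.06, "wx": 0, "wy": 0, "wz": 0, "fingers": 0}, {"x": -0.006, "y": 0.06, "z": -0.02, "wx": 0, "wy": 0, "wz": 0, "fingers": 0}, {"x": -0.006, "y": 0.06, "z": 0, "wx": 0, "wy": 0, "wz": 0, "fingers": 0}])

```text
clock: 25.2
tool_pos: [0.4923, -0.3374, 0.2381]
eef_rot: [0.984, -0.181, 0.005, -0.001]
contact_force: [0.1, -0.8, 0.5]
opening: 0.496
```

```bash
python3 -c "
from h import *
go([-.0205,-.1476,.144]);rot(-21.57);flanges('w6.png')"
```

```text
t 25.2 dr [-0.0136 -0.0861  0.2381] fi [-0.0966 -0.4405  0.2381] F [ 0.1 -0.8  0.5] op 0.496 yaw -20.81 tilt [0.01  0.001] q7 -0.14
shift units [-0.0106  0.0772  0.1172] mm 112.6
turn units [-0.0015 -0.0027  0.0042]
[ 249    0   25  143 3163] [-0.0113 -0.0003] ang -0.14 x [-0.018  -0.0046] y [-0.0431  0.0377] z 0.1623
   face 0.115 61 [-0.0232 -0.0231  0.0008]
[ 235  215   19   91 1691] [-0.0215 -0.1339] ang -0.15 x [-0.0283 -0.0148] y [-0.1702 -0.1038] z 0.1622
   face 0.02 21 [0.0009 0.001  0.001 ]
   face 0.05 32 [0.0009 0.001  0.001 ]
   face 0.115 61 [-0.0336 -0.01   -0.0094]
```

apply_moves(series=[{"x": -0.009, "y": 0.036, "z": 0, "wx": -0.001, "wy": -0.003, "wz": 0.004, "fingers": 0}, {"x": 0, "y": 0.036, "z": 0, "wx": 0, "wy": 0, "wz": 0, "fingers": 0}, {"x": 0, "y": 0, "z": 0.05, "wx": 0, "wy": 0, "wz": 0, "fingers": 0}, {"x": 0, "y": 0, "z": 0, "wx": 0, "wy": 0, "wz": 0, "fingers": 0}])

```text
clock: 25.75
tool_pos: [0.4588, -0.4018, 0.1976]
eef_rot: [0.981, -0.194, 0.0, 0.004]
contact_force: [-0.3, -0.2, 0.6]
opening: 0.502
```

```bash
python3 -c "
from h import *
go([-.021,-.149,.142]);rot(-21.57)"
```

```text
t 25.75 dr [-0.0211 -0.1584  0.1976] fi [-0.1386 -0.4997  0.1976] F [-0.3 -0.2  0.6] op 0.502 yaw -22.42 tilt [-0.001 -0.007] q7 -0.08
shift units [-0.0002 -0.0122  0.0694] mm 56.4
turn units [ 0.0022 -0.0006 -0.0047]
```

apply_moves(series=[{"x": 0, "y": -0.011, "z": 0.035, "wx": 0.002, "wy": 0, "wz": -0.004, "fingers": 0}, {"x": 0, "y": 0, "z": 0.035, "wx": 0, "wy": 0, "wz": 0, "fingers": 0}, {"x": 0, "y": 0, "z": 0, "wx": 0, "wy": 0, "wz": 0, "fingers": -0.4}, {"x": 0, "y": 0, "z": 0, "wx": 0, "wy": 0, "wz": 0, "fingers": -1}, {"x": 0, "y": 0, "z": 0, "wx": 0, "wy": 0, "wz": 0, "fingers": -1}, {"x": 0, "y": 0, "z": -0.003, "wx": 0, "wy": 0, "wz": 0, "fingers": -1}, {"x": 0, "y": 0, "z": 0, "wx": 0, "wy": 0, "wz": 0, "fingers": -1}], force=20)

```text
clock: 26.62
tool_pos: [0.4688, -0.3955, 0.1514]
eef_rot: [0.982, -0.187, 0.007, 0.003]
contact_force: [-0.8, -0.1, -3.5]
opening: 0.157
```

```bash
python3 -c "
from h import *
go([-.010,-.149,.142]);rot(-21.57)"
```

```text
t 26.62 dr [-0.0141 -0.1488  0.1514] fi [-0.1278 -0.4948  0.1514] F [-0.8 -0.1 -3.5] op 0.157 yaw -21.6 tilt [ 0.014 -0.008] q7 -0.11
shift units [0.0049 0.0003 0.0118] mm 10.3
turn units [ 0.0009 -0.005  -0.0002]
```

apply_moves(series=[{"x": 0.004, "y": 0, "z": 0, "wx": 0, "wy": -0.005, "wz": 0, "fingers": -1}, {"x": 0.002, "y": 0, "z": 0.003, "wx": 0, "wy": 0, "wz": 0, "fingers": -1}, {"x": 0, "y": 0, "z": 0.002, "wx": 0, "wy": 0, "wz": 0, "fingers": -1}])

```text
clock: 27.0
tool_pos: [0.4727, -0.3972, 0.1484]
eef_rot: [0.982, -0.188, -0.002, 0.001]
contact_force: [-5.3, 2.4, 17.0]
opening: 0.157
```

```bash
python3 -c "
from h import *
go([-.011,-.149,.142]);rot(-21.57)"
```

```text
t 27.0 dr [-0.0098 -0.149   0.1484] fi [-0.1242 -0.497   0.1484] F [-5.3  2.4 17. ] op 0.157 yaw -21.63 tilt [-0.004 -0.002] q7 -0.11
shift units [-0.0014  0.      0.008 ] mm 6.5
turn units [ 0.0011  0.001  -0.0003]
```

apply_moves(series=[{"x": -0.001, "y": 0, "z": -0.001, "wx": 0, "wy": 0, "wz": 0, "fingers": -1}, {"x": 0, "y": 0, "z": 0, "wx": 0, "wy": 0, "wz": 0, "fingers": -0.4}, {"x": 0, "y": 0, "z": 0, "wx": 0, "wy": 0, "wz": 0, "fingers": 0}, {"x": 0, "y": 0, "z": -0.03, "wx": 0, "wy": 0, "wz": 0, "fingers": 0}, {"x": 0, "y": 0, "z": -0.06, "wx": 0, "wy": 0, "wz": 0, "fingers": 0}, {"x": 0, "y": 0.06, "z": -0.05, "wx": 0, "wy": 0, "wz": 0, "fingers": 0}, {"x": 0, "y": 0.06, "z": -0.05, "wx": 0, "wy": 0, "wz": 0, "fingers": 0}, {"x": 0, "y": 0, "z": 0, "wx": 0, "wy": 0, "wz": 0, "fingers": 0}])

```text
clock: 28.0
tool_pos: [0.439, -0.4886, 0.3068]
eef_rot: [0.983, -0.186, 0.001, 0.002]
contact_force: [0.3, 0.1, 1.0]
opening: 0.498
```

```bash
python3 -c "
from h import *
go([-.0105,-.149,.134]);rot(-21.57);flanges('w7.png')"
```

```text
t 28.0 dr [-0.0075 -0.2463  0.3068] fi [-0.1701 -0.5828  0.3068] F [0.3 0.1 1. ] op 0.498 yaw -21.46 tilt [ 0.001 -0.004] q7 0.14
shift units [-0.0039 -0.1225  0.2155] mm 198.3
turn units [ 0.0012 -0.0007  0.0006]
[ 242    0   18  117 2018] [-0.0118 -0.1497] ang -0.12 x [-0.0185 -0.0052] y [-0.1938 -0.1094] z 0.1623
   face 0.115 106 [-0.0238 -0.0004  0.0001]
```

View pics/w7.png

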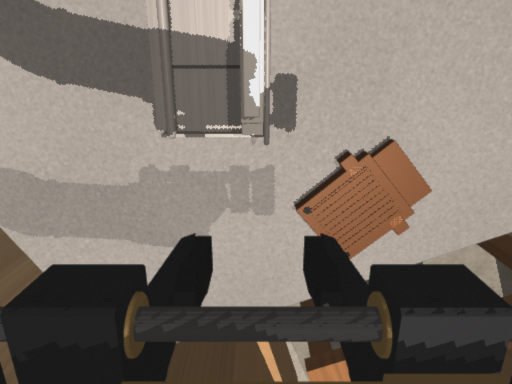

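C is flush as well (x −11.8 mm). Now I'll pick it up.

apply_moves(series=[{"x": -0.004, "y": -0.06, "z": 0.04, "wx": 0, "wy": 0, "wz": 0, "fingers": 0}, {"x": 0, "y": -0.06, "z": 0.06, "wx": 0, "wy": 0, "wz": 0, "fingers": 0}, {"x": 0, "y": 0, "z": 0.06, "wx": 0, "wy": 0, "wz": 0, "fingers": 0}, {"x": 0, "y": 0, "z": 0, "wx": 0, "wy": 0, "wz": 0, "fingers": 0}])

```text
clock: 28.55
tool_pos: [0.473, -0.3874, 0.1737]
eef_rot: [0.983, -0.181, -0.001, -0.003]
contact_force: [0.0, -0.0, 1.5]
opening: 0.501
```

Run:
```python
from h import *
go([-.0115,-.149,.134]);rot(-21.57)
p,d,M=snap('top','t2.png'); W=cloud(d,M)
D=np.stack([(W[...,:2]-OD)@XD,(W[...,:2]-OD)@YD,W[...,2]],-1)
for yc in(.147,0): 
    q=D[(abs(D[...,1]-yc)<.05)&(abs(D[...,2]-.162)<.012)&(abs(D[...,0])<.06)]; print(yc,len(q),np.round(q.mean(0),4))
```

```text
t 28.55 dr [-0.0132 -0.1397  0.1737] fi [-0.1226 -0.4873  0.1737] F [ 0.  -0.   1.5] op 0.501 yaw -20.89 tilt [-0.001  0.007] q7 -0.09
shift units [0.0021 0.0119 0.0496] mm 40.8
turn units [-0.0018  0.0011  0.0038]
0.147 99 [-0.0146  0.1498  0.161 ]
0 101 [-0.0135  0.0019  0.1607]
```

apply_moves(series=[{"x": 0.002, "y": 0.011, "z": 0.025, "wx": -0.002, "wy": 0.001, "wz": 0.004, "fingers": 0}, {"x": 0, "y": 0, "z": 0.025, "wx": 0, "wy": 0, "wz": 0, "fingers": 0}, {"x": 0, "y": 0, "z": 0, "wx": 0, "wy": 0, "wz": 0, "fingers": -0.4}, {"x": 0, "y": 0, "z": 0, "wx": 0, "wy": 0, "wz": 0, "fingers": -1}, {"x": 0, "y": 0, "z": 0, "wx": 0, "wy": 0, "wz": 0, "fingers": -1}, {"x": 0, "y": 0, "z": 0, "wx": 0, "wy": 0, "wz": 0, "fingers": -1}], force=30)

```text
clock: 29.35
tool_pos: [0.4775, -0.3986, 0.1445]
eef_rot: [0.982, -0.188, 0.007, 0.003]
contact_force: [-2.7, 0.6, -4.0]
opening: 0.166
```

```bash
python3 -c "
from h import *
go([-.0115,-.149,.134]);rot(-21.57)"
```

```text
t 29.35 dr [-0.0048 -0.1485  0.1445] fi [-0.1196 -0.4991  0.1445] F [-2.7  0.6 -4. ] op 0.166 yaw -21.7 tilt [ 0.014 -0.008] q7 -0.12
shift units [-0.0086  0.0006  0.013 ] mm 12.5
turn units [ 0.0008 -0.005  -0.0007]
```

apply_moves(series=[{"x": -0.002, "y": 0, "z": -0.02, "wx": 0, "wy": -0.005, "wz": 0, "fingers": -1}, {"x": 0, "y": 0, "z": -0.05, "wx": 0, "wy": 0, "wz": 0, "fingers": -1}, {"x": 0, "y": 0, "z": -0.05, "wx": 0, "wy": 0, "wz": 0, "fingers": -1}, {"x": 0, "y": 0, "z": -0.05, "wx": 0, "wy": 0, "wz": 0, "fingers": -1}, {"x": 0, "y": 0, "z": -0.03, "wx": 0, "wy": 0, "wz": 0.05, "fingers": -1}, {"x": 0, "y": 0, "z": 0, "wx": 0, "wy": 0, "wz": 0.05, "fingers": -1}, {"x": 0, "y": 0, "z": 0, "wx": 0, "wy": 0, "wz": 0.05, "fingers": -1}, {"x": 0, "y": 0, "z": 0, "wx": 0, "wy": 0, "wz": 0.05, "fingers": -1}])

```text
clock: 30.35
tool_pos: [0.4776, -0.3978, 0.309]
eef_rot: [0.871, -0.49, 0.002, -0.0]
contact_force: [-0.1, 0.4, -3.6]
opening: 0.159
```

```bash
python3 -c "
from h import *
st();go([0,.02,.30],'f');rot(-82.1)"
```

```text
t 30.35 p [ 0.4776 -0.3978  0.309 ] F [-0.1  0.4 -3.6] op 0.159 q [ 0.76  0.61 -0.26  1.49  0.17  1.06 -0.56]
[[ 0.519 -0.855  0.004]
 [-0.855 -0.519 -0.002]
 [ 0.004 -0.002 -1.   ]]
t 30.35 dr [-0.0051 -0.1477  0.309 ] fi [-0.1194 -0.4983  0.309 ] F [-0.1  0.4 -3.6] op 0.159 yaw -58.74 tilt [ 0.004 -0.002] q7 -0.56
shift units [-0.536  -0.3937  0.0101] mm 532.1
turn units [-0.001  -0.0011  0.1298]
```

apply_moves(series=[{"x": -0.04, "y": -0.03, "z": -0.01, "wx": 0, "wy": 0, "wz": 0.045, "fingers": -1}, {"x": -0.045, "y": -0.03, "z": 0, "wx": 0, "wy": 0, "wz": 0.045, "fingers": -1}, {"x": -0.055, "y": -0.02, "z": 0, "wx": 0, "wy": 0, "wz": 0.04, "fingers": -1}, {"x": -0.06, "y": -0.01, "z": 0, "wx": 0, "wy": 0, "wz": 0, "fingers": -1}, {"x": -0.06, "y": -0.01, "z": 0, "wx": 0, "wy": 0, "wz": 0, "fingers": -1}, {"x": -0.06, "y": -0.01, "z": 0, "wx": 0, "wy": 0, "wz": 0, "fingers": -1}, {"x": -0.06, "y": -0.01, "z": 0, "wx": 0, "wy": 0, "wz": 0, "fingers": -1}, {"x": -0.06, "y": -0.01, "z": 0, "wx": 0, "wy": 0, "wz": 0, "fingers": -1}])

```text
clock: 31.35
tool_pos: [0.5085, -0.0184, 0.3157]
eef_rot: [0.747, -0.665, 0.007, -0.003]
contact_force: [1.2, -0.4, -3.6]
opening: 0.157
```

```bash
python3 -c "
from h import *
go([0,.02,.30],'f');rot(-82.1)"
```

```text
t 31.35 dr [-0.1158  0.2165  0.3157] fi [-0.0365 -0.1269  0.3157] F [ 1.2 -0.4 -3.6] op 0.157 yaw -83.34 tilt [ 0.014 -0.005] q7 -1.61
shift units [-0.1848 -0.0413  0.019 ] mm 152.2
turn units [-0.0041 -0.002  -0.0069]
```

apply_moves(series=[{"x": -0.045, "y": -0.01, "z": 0, "wx": -0.004, "wy": -0.002, "wz": -0.007, "fingers": -1}, {"x": -0.045, "y": -0.01, "z": 0, "wx": 0, "wy": 0, "wz": 0, "fingers": -1}, {"x": -0.045, "y": -0.01, "z": 0, "wx": 0, "wy": 0, "wz": 0, "fingers": -1}, {"x": -0.045, "y": -0.01, "z": 0, "wx": 0, "wy": 0, "wz": 0, "fingers": -1}, {"x": 0, "y": 0, "z": 0, "wx": 0, "wy": 0, "wz": 0, "fingers": -1}])

```text
clock: 31.98
tool_pos: [0.5211, 0.1417, 0.3165]
eef_rot: [0.759, -0.652, -0.0, -0.004]
contact_force: [-0.5, -0.7, -3.1]
opening: 0.157
```

```bash
python3 -c "
from h import *
go([.001,.022,.22],'f');rot(-82.1)"
```

```text
t 31.98 dr [-0.1629  0.37    0.3165] fi [-0.0019  0.0298  0.3165] F [-0.5 -0.7 -3.1] op 0.157 yaw -81.32 tilt [0.005 0.007] q7 -1.87
shift units [ 0.0105 -0.0027  0.1206] mm 96.9
turn units [-0.002   0.0019  0.0043]
```

apply_moves(series=[{"x": 0.01, "y": -0.003, "z": 0, "wx": -0.002, "wy": 0.002, "wz": 0.004, "fingers": -1}, {"x": 0, "y": 0, "z": 0.05, "wx": 0, "wy": 0, "wz": 0, "fingers": -1}, {"x": 0, "y": 0, "z": 0.05, "wx": 0, "wy": 0, "wz": 0, "fingers": -1}, {"x": 0, "y": 0, "z": 0, "wx": 0, "wy": 0, "wz": 0, "fingers": -1}])

```text
clock: 32.48
tool_pos: [0.5275, 0.128, 0.2357]
eef_rot: [0.752, -0.659, 0.003, 0.0]
contact_force: [-0.2, 0.4, -4.0]
opening: 0.154
```

```bash
python3 -c "
from h import *
go([.001,.022,.165],'f');rot(-82.1)"
```

```text
t 32.48 dr [-0.1519  0.3596  0.2357] fi [0.0026 0.0154 0.2357] F [-0.2  0.4 -4. ] op 0.154 yaw -82.5 tilt [ 0.004 -0.004] q7 -1.9
shift units [-0.0086  0.0023  0.0884] mm 71.0
turn units [-0.0011 -0.0013 -0.0022]
```

apply_moves(series=[{"x": -0.008, "y": 0.002, "z": 0.02, "wx": -0.001, "wy": -0.001, "wz": -0.002, "fingers": -1}, {"x": 0, "y": 0, "z": 0.03, "wx": 0, "wy": 0, "wz": 0, "fingers": -1}, {"x": 0, "y": 0, "z": 0.03, "wx": 0, "wy": 0, "wz": 0, "fingers": -1}, {"x": 0, "y": 0, "z": 0, "wx": 0, "wy": 0, "wz": 0, "fingers": -1}])

```text
clock: 32.98
tool_pos: [0.5294, 0.1344, 0.1736]
eef_rot: [0.753, -0.658, 0.003, -0.004]
contact_force: [-0.7, -0.3, -3.8]
opening: 0.156
```

```bash
python3 -c "
from h import *
go([.001,.022,.16],'f');rot(-82.1)"
```

```text
t 32.98 dr [-0.1525  0.3663  0.1736] fi [0.0053 0.0214 0.1736] F [-0.7 -0.3 -3.8] op 0.156 yaw -82.29 tilt [0.009 0.002] q7 -1.93
shift units [-0.0007  0.0055  0.017 ] mm 14.3
turn units [-0.003   0.0002 -0.0011]
```

apply_moves(series=[{"x": 0, "y": 0.005, "z": 0.003, "wx": -0.003, "wy": 0, "wz": 0, "fingers": -1}, {"x": 0, "y": 0, "z": 0.005, "wx": 0, "wy": 0, "wz": 0, "fingers": -1}, {"x": 0, "y": 0, "z": 0.004, "wx": 0, "wy": 0, "wz": 0, "fingers": -1}])

```text
clock: 33.35
tool_pos: [0.5276, 0.1347, 0.1666]
eef_rot: [0.753, -0.658, 0.001, -0.003]
contact_force: [1.0, -0.2, -3.6]
opening: 0.158
```

```bash
python3 -c "
from h import *
go([.001,.022,.16],'f');rot(-82.1)"
```

```text
t 33.35 dr [-0.1543  0.3659  0.1666] fi [0.0035 0.022  0.1666] F [ 1.  -0.2 -3.6] op 0.158 yaw -82.31 tilt [0.005 0.003] q7 -1.93
shift units [0.     0.0032 0.0082] mm 7.1
turn units [-0.0018  0.0007 -0.0012]
```

apply_moves(series=[{"x": 0, "y": 0.003, "z": 0.005, "wx": -0.001, "wy": 0, "wz": 0, "fingers": -1}, {"x": 0, "y": 0, "z": 0.005, "wx": 0, "wy": 0, "wz": 0, "fingers": -1}, {"x": 0, "y": 0, "z": 0.004, "wx": 0, "wy": 0, "wz": 0, "fingers": -1}])

```text
clock: 33.72
tool_pos: [0.5253, 0.1346, 0.1609]
eef_rot: [0.753, -0.658, 0.001, -0.002]
contact_force: [-8.0, -2.6, 33.2]
opening: 0.156
```

```bash
python3 -c "
from h import *
go([.001,.022,.155],'f');rot(-82.1)"
```

```text
t 33.73 dr [-0.1564  0.365   0.1609] fi [0.0013 0.0222 0.1609] F [-8.  -2.6 33.2] op 0.156 yaw -82.33 tilt [0.005 0.002] q7 -1.94
shift units [0.0003 0.0004 0.0074] mm 5.9
turn units [-0.0016  0.0005 -0.0013]
```

apply_moves(series=[{"x": 0, "y": 0, "z": -0.002, "wx": 0, "wy": 0, "wz": 0, "fingers": -1}, {"x": 0, "y": 0, "z": 0, "wx": 0, "wy": 0, "wz": 0, "fingers": -0.5}, {"x": 0, "y": 0, "z": 0, "wx": 0, "wy": 0, "wz": 0, "fingers": -0.3}, {"x": 0, "y": 0, "z": 0, "wx": 0, "wy": 0, "wz": 0, "fingers": -0.3}, {"x": 0, "y": 0, "z": -0.03, "wx": 0, "wy": 0, "wz": 0, "fingers": -0.3}, {"x": 0, "y": 0, "z": -0.06, "wx": 0, "wy": 0, "wz": 0, "fingers": 0}, {"x": 0, "y": 0, "z": -0.06, "wx": 0, "wy": 0, "wz": 0, "fingers": 0}, {"x": 0, "y": 0, "z": -0.03, "wx": 0, "wy": 0, "wz": 0, "fingers": 0}])

```text
clock: 34.72
tool_pos: [0.5242, 0.1342, 0.3087]
eef_rot: [0.753, -0.658, 0.0, -0.001]
contact_force: [-0.4, 0.3, 0.2]
opening: 0.499
```

```bash
cat >> h.py <<'E'
def hung(f=None,cam='wrist'):
    p,d,M=snap(cam,f); W=cloud(d,M)
    D=np.stack([(W[...,:2]-OF)@XF,(W[...,:2]-OF)@YF,W[...,2]],-1)
    m=(D[...,2]>.165)&(D[...,2]<.192)&(abs(D[...,0])<.09)&(D[...,1]>-.02)&(D[...,1]<.15)
    k,l,s,_=cv2.connectedComponentsWithStats(m.astype(np.uint8))
    for i in range(1,k):
        if s[i,4]>30:
            q=D[l==i]; print('hung',s[i],np.round(q.mean(0),4),'x',np.round(np.percentile(q[:,0],[2,98]),4),'y',np.round(np.percentile(q[:,1],[2,98]),4),'z',np.round(np.median(q[:,2]),4))
E
python3 -c "
from h import *
go([-.0115,.0007,.30]);rot(-21.57);hung('w8.png');hung(cam='top')"
```

```text
t 34.73 dr [-0.1573  0.3642  0.3087] fi [2.000e-04 2.200e-02 3.087e-01] F [-0.4  0.3  0.2] op 0.499 yaw -82.32 tilt [0.001 0.001] q7 -1.88
shift units [0.4855 0.063  0.0102] mm 391.7
turn units [-7.000e-04  1.000e-04 -3.375e-01]
hung [ 249  124   17  105 1692] [0.0036 0.0218 0.1782] x [-0.0425  0.046 ] y [0.0153 0.0285] z 0.1783
```

View pics/w8.png

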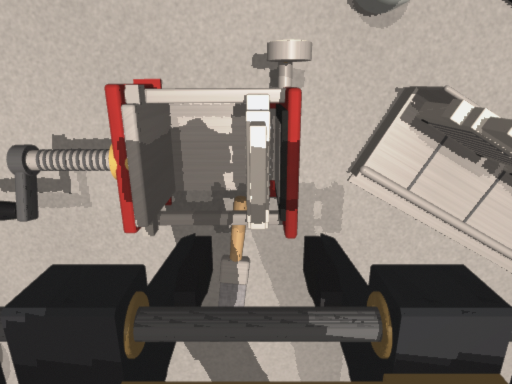

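C hangs at frame x ≈ +2 mm, y 22 mm, with its flange top at 178 mm as it should be. Next is B.

apply_moves(series=[{"x": 0.06, "y": 0.008, "z": 0, "wx": 0, "wy": 0, "wz": 0, "fingers": 0}, {"x": 0.06, "y": 0.008, "z": 0, "wx": 0, "wy": 0, "wz": 0, "fingers": 0}, {"x": 0.06, "y": 0.008, "z": 0, "wx": 0, "wy": 0, "wz": 0, "fingers": 0}, {"x": 0.06, "y": 0.008, "z": 0, "wx": 0, "wy": 0, "wz": 0, "fingers": 0}, {"x": 0.06, "y": 0.008, "z": 0, "wx": 0, "wy": 0, "wz": 0, "fingers": 0}, {"x": 0.06, "y": 0.008, "z": 0, "wx": 0, "wy": 0, "wz": 0, "fingers": 0}, {"x": 0.06, "y": 0.008, "z": 0, "wx": 0, "wy": 0, "wz": 0, "fingers": 0}, {"x": 0.06, "y": 0.008, "z": 0, "wx": 0, "wy": 0, "wz": 0, "fingers": 0}])

```text
clock: 35.83
tool_pos: [0.5235, -0.2582, 0.2947]
eef_rot: [0.757, -0.654, -0.007, 0.001]
contact_force: [0.8, -0.7, -0.5]
opening: 0.498
```

apply_moves(series=[{"x": 0, "y": 0, "z": 0, "wx": 0, "wy": 0, "wz": -0.056, "fingers": 0}, {"x": 0, "y": 0, "z": 0, "wx": 0, "wy": 0, "wz": -0.056, "fingers": 0}, {"x": 0, "y": 0, "z": 0, "wx": 0, "wy": 0, "wz": -0.056, "fingers": 0}, {"x": 0, "y": 0, "z": 0, "wx": 0, "wy": 0, "wz": -0.056, "fingers": 0}, {"x": 0, "y": 0, "z": 0, "wx": 0, "wy": 0, "wz": -0.056, "fingers": 0}, {"x": 0, "y": 0, "z": 0, "wx": 0, "wy": 0, "wz": -0.056, "fingers": 0}, {"x": 0, "y": 0, "z": 0, "wx": 0, "wy": 0, "wz": 0, "fingers": 0}])

```text
clock: 36.7
tool_pos: [0.5166, -0.2633, 0.2807]
eef_rot: [0.985, -0.172, -0.017, -0.004]
contact_force: [-0.9, 0.1, 0.8]
opening: 0.499
```

```bash
python3 -c "
from h import *
go([-.0115,.0007,.18]);rot(-21.57);flanges('w9.png')"
```

```text
t 36.7 dr [-0.0182 -0.0083  0.2807] fi [-0.0622 -0.3705  0.2807] F [-0.9  0.1  0.8] op 0.499 yaw -19.82 tilt [-0.031  0.014] q7 -0.25
shift units [ 0.013  -0.0105  0.1255] mm 101.3
turn units [-0.0008  0.0109  0.0097]
[266   0  21  40 774] [-0.0122  0.1136] ang 1.08 x [-0.0188 -0.0055] y [0.1024 0.1255] z 0.1622
   face 0.115 21 [-0.0241 -0.0237 -0.0003]
[ 261  114   21  112 1905] [-0.0113  0.004 ] ang -0.06 x [-0.018  -0.0047] y [-0.0425  0.0462] z 0.1623
   face 0.115 81 [-0.0233 -0.0228  0.0009]
```

apply_moves(series=[{"x": 0.012, "y": -0.01, "z": 0.04, "wx": -0.001, "wy": 0.011, "wz": 0.01, "fingers": 0}, {"x": 0, "y": 0, "z": 0.045, "wx": 0, "wy": 0, "wz": 0, "fingers": 0}, {"x": 0, "y": 0, "z": 0.045, "wx": 0, "wy": 0, "wz": 0, "fingers": 0}, {"x": 0, "y": 0, "z": 0, "wx": 0, "wy": 0, "wz": 0, "fingers": 0}])

```text
clock: 37.25
tool_pos: [0.5277, -0.2584, 0.1723]
eef_rot: [0.981, -0.195, 0.0, 0.001]
contact_force: [-0.1, 0.0, -0.1]
opening: 0.498
```

```bash
python3 -c "
from h import *
go([-.0115,.0018,.134]);rot(-21.57)"
```

```text
t 37.25 dr [-0.0097  0.0004  0.1723] fi [-0.0506 -0.3672  0.1723] F [-0.1  0.  -0.1] op 0.498 yaw -22.48 tilt [ 0.    -0.001] q7 -0.39
shift units [-0.0023 -0.0018  0.0479] mm 38.4
turn units [ 0.0004 -0.0002 -0.005 ]
```

apply_moves(series=[{"x": -0.002, "y": -0.002, "z": 0.025, "wx": 0, "wy": 0, "wz": -0.005, "fingers": 0}, {"x": 0, "y": 0, "z": 0.024, "wx": 0, "wy": 0, "wz": 0, "fingers": 0}, {"x": 0, "y": 0, "z": 0.002, "wx": 0, "wy": 0, "wz": 0, "fingers": -0.3}, {"x": 0, "y": 0, "z": 0, "wx": 0, "wy": 0, "wz": 0, "fingers": -1}, {"x": 0, "y": 0, "z": 0, "wx": 0, "wy": 0, "wz": 0, "fingers": -1}, {"x": 0, "y": 0, "z": 0, "wx": 0, "wy": 0, "wz": 0, "fingers": -1}], force=30)

```text
clock: 38.0
tool_pos: [0.5291, -0.2569, 0.1367]
eef_rot: [0.982, -0.19, 0.003, 0.002]
contact_force: [-1.9, 1.0, -4.7]
opening: 0.158
```

```bash
python3 -c "
from h import *
go([-.0115,.0018,.134]);rot(-21.57)"
```

```text
t 38.0 dr [-0.0089  0.0023  0.1367] fi [-0.049  -0.3659  0.1367] F [-1.9  1.  -4.7] op 0.158 yaw -21.95 tilt [ 0.005 -0.005] q7 -0.42
shift units [-0.0032  0.0006  0.0034] mm 3.7
turn units [ 0.0008 -0.002  -0.0021]
```

apply_moves(series=[{"x": -0.002, "y": 0, "z": -0.02, "wx": 0, "wy": -0.002, "wz": 0, "fingers": -1}, {"x": 0, "y": 0, "z": -0.055, "wx": 0, "wy": 0, "wz": 0, "fingers": -1}, {"x": 0, "y": 0, "z": -0.06, "wx": 0, "wy": 0, "wz": 0, "fingers": -1}, {"x": 0, "y": 0, "z": -0.055, "wx": 0, "wy": 0, "wz": 0, "fingers": -1}, {"x": 0, "y": 0, "z": -0.03, "wx": 0, "wy": 0, "wz": 0.056, "fingers": -1}, {"x": 0, "y": 0, "z": 0, "wx": 0, "wy": 0, "wz": 0.056, "fingers": -1}, {"x": 0, "y": 0, "z": 0, "wx": 0, "wy": 0, "wz": 0.056, "fingers": -1}, {"x": 0, "y": 0, "z": 0, "wx": 0, "wy": 0, "wz": 0.056, "fingers": -1}])

```text
clock: 39.0
tool_pos: [0.5281, -0.2572, 0.3184]
eef_rot: [0.85, -0.527, 0.002, 0.0]
contact_force: [-0.3, -0.4, -3.6]
opening: 0.156
```

apply_moves(series=[{"x": 0, "y": 0, "z": 0, "wx": 0, "wy": 0, "wz": 0.056, "fingers": -1}, {"x": 0, "y": 0, "z": 0, "wx": 0, "wy": 0, "wz": 0.05, "fingers": -1}, {"x": 0, "y": 0, "z": 0, "wx": 0, "wy": 0, "wz": 0, "fingers": -1}])

```text
clock: 39.38
tool_pos: [0.528, -0.2571, 0.3182]
eef_rot: [0.747, -0.664, 0.002, -0.0]
contact_force: [0.3, -0.6, -3.7]
opening: 0.156
```

```bash
python3 -c "
from h import *
go([.0005,.064,.32],'f');rot(-82.1)"
```

```text
t 39.38 dr [-0.0099  0.0017  0.3182] fi [-0.0501 -0.3659  0.3182] F [ 0.3 -0.6 -3.7] op 0.156 yaw -83.26 tilt [ 0.004 -0.003] q7 -1.18
shift units [-0.5387 -0.052  -0.004 ] mm 433.0
turn units [-0.0011 -0.0011 -0.0065]
```

apply_moves(series=[{"x": -0.06, "y": -0.006, "z": 0, "wx": -0.001, "wy": -0.001, "wz": -0.006, "fingers": -1}, {"x": -0.06, "y": -0.005, "z": 0, "wx": 0, "wy": 0, "wz": 0, "fingers": -1}, {"x": -0.06, "y": -0.005, "z": 0, "wx": 0, "wy": 0, "wz": 0, "fingers": -1}, {"x": -0.06, "y": -0.005, "z": 0, "wx": 0, "wy": 0, "wz": 0, "fingers": -1}, {"x": -0.06, "y": -0.005, "z": 0, "wx": 0, "wy": 0, "wz": 0, "fingers": -1}, {"x": -0.06, "y": -0.005, "z": 0, "wx": 0, "wy": 0, "wz": 0, "fingers": -1}, {"x": -0.06, "y": -0.005, "z": 0, "wx": 0, "wy": 0, "wz": 0, "fingers": -1}, {"x": -0.05, "y": -0.005, "z": 0, "wx": 0, "wy": 0, "wz": 0, "fingers": -1}])

```text
clock: 40.38
tool_pos: [0.5077, 0.1263, 0.3171]
eef_rot: [0.76, -0.65, 0.003, -0.001]
contact_force: [0.6, -1.3, -3.3]
opening: 0.152
```

apply_moves(series=[{"x": -0.03, "y": 0, "z": 0, "wx": 0, "wy": 0, "wz": 0, "fingers": -1}, {"x": 0, "y": 0, "z": 0, "wx": 0, "wy": 0, "wz": 0, "fingers": -1}])

```text
clock: 40.62
tool_pos: [0.5031, 0.1557, 0.3172]
eef_rot: [0.765, -0.644, 0.002, -0.002]
contact_force: [0.6, 0.7, -3.4]
opening: 0.159
```

```bash
python3 -c "
from h import *
go([.0005,.064,.22],'f');rot(-82.1)"
```

```text
t 40.62 dr [-0.1848  0.3764  0.3172] fi [-0.0178  0.0462  0.3172] F [ 0.6  0.7 -3.4] op 0.159 yaw -80.23 tilt [0.006 0.001] q7 -1.92
shift units [-0.0214 -0.0228  0.1216] mm 100.5
turn units [-0.002   0.0001  0.0104]
```

apply_moves(series=[{"x": -0.021, "y": -0.022, "z": 0, "wx": -0.002, "wy": 0, "wz": 0.01, "fingers": -1}, {"x": 0, "y": 0, "z": 0.03, "wx": 0, "wy": 0, "wz": 0, "fingers": -1}, {"x": 0, "y": 0, "z": 0.04, "wx": 0, "wy": 0, "wz": 0, "fingers": -1}, {"x": 0, "y": 0, "z": 0, "wx": 0, "wy": 0, "wz": 0, "fingers": -1}])

```text
clock: 41.12
tool_pos: [0.52, 0.1702, 0.2606]
eef_rot: [0.755, -0.656, 0.002, 0.0]
contact_force: [-0.7, -0.4, -2.9]
opening: 0.157
```

```bash
python3 -c "
from h import *
go([.0005,.064,.17],'f');rot(-82.1)"
```

```text
t 41.12 dr [-0.1744  0.3961  0.2606] fi [0.001  0.0582 0.2606] F [-0.7 -0.4 -2.9] op 0.157 yaw -81.94 tilt [ 0.002 -0.003] q7 -1.98
shift units [-0.0075  0.0008  0.1132] mm 90.8
turn units [-0.0006 -0.001   0.0009]
```

apply_moves(series=[{"x": -0.007, "y": 0.001, "z": 0.03, "wx": -0.001, "wy": -0.001, "wz": 0.001, "fingers": -1}, {"x": 0, "y": 0, "z": 0.035, "wx": 0, "wy": 0, "wz": 0, "fingers": -1}, {"x": 0, "y": 0, "z": 0.03, "wx": 0, "wy": 0, "wz": 0, "fingers": -1}, {"x": 0, "y": 0, "z": 0.01, "wx": 0, "wy": 0, "wz": 0, "fingers": -1}])

```text
clock: 41.62
tool_pos: [0.5244, 0.173, 0.1805]
eef_rot: [0.754, -0.657, 0.003, -0.004]
contact_force: [-1.1, -0.5, -1.2]
opening: 0.162
```

```bash
python3 -c "
from h import *
go([.0005,.064,.152],'f');rot(-82.1)"
```

```text
t 41.62 dr [-0.1714  0.4003  0.1805] fi [0.0057 0.0603 0.1805] F [-1.1 -0.5 -1.2] op 0.162 yaw -82.2 tilt [0.01  0.002] q7 -2.02
shift units [-0.0045  0.0068  0.0355] mm 29.1
turn units [-0.0031  0.0001 -0.0006]
```

apply_moves(series=[{"x": -0.003, "y": 0.007, "z": 0, "wx": -0.003, "wy": 0, "wz": 0, "fingers": -1}, {"x": 0, "y": 0.001, "z": 0.015, "wx": 0, "wy": 0, "wz": 0, "fingers": -1}, {"x": 0, "y": 0.001, "z": 0.012, "wx": 0, "wy": 0, "wz": 0, "fingers": -1}])

```text
clock: 42.0
tool_pos: [0.5193, 0.1746, 0.1609]
eef_rot: [0.753, -0.658, 0.001, -0.003]
contact_force: [-0.3, -0.3, -2.6]
opening: 0.157
```

```bash
python3 -c "
from h import *
go([.0005,.064,.152],'f');rot(-82.1)"
```

```text
t 42.0 dr [-0.1767  0.4     0.1609] fi [0.0008 0.0627 0.1609] F [-0.3 -0.3 -2.6] op 0.157 yaw -82.23 tilt [0.006 0.003] q7 -2.03
shift units [-0.0015  0.0005  0.0112] mm 9.0
turn units [-0.002   0.0005 -0.0007]
```

apply_moves(series=[{"x": 0, "y": 0, "z": 0.006, "wx": -0.001, "wy": 0, "wz": 0, "fingers": -1}, {"x": 0, "y": 0, "z": 0.005, "wx": 0, "wy": 0, "wz": 0, "fingers": -1}, {"x": 0, "y": 0, "z": 0.003, "wx": 0, "wy": 0, "wz": 0, "fingers": -1}])

```text
clock: 42.38
tool_pos: [0.5196, 0.1749, 0.1526]
eef_rot: [0.753, -0.658, 0.001, -0.002]
contact_force: [-8.8, -2.9, 29.9]
opening: 0.152
```

```bash
python3 -c "
from h import *
go([.0005,.064,.152],'f')"
```

```text
t 42.38 dr [-0.1765  0.4003  0.1526] fi [0.0012 0.0629 0.1526] F [-8.8 -2.9 29.9] op 0.152 yaw -82.23 tilt [0.004 0.002] q7 -2.04
shift units [-0.0013  0.0009  0.0008] mm 1.4
```

apply_moves(series=[{"x": 0, "y": 0, "z": -0.002, "wx": 0, "wy": 0, "wz": 0, "fingers": -1}, {"x": 0, "y": 0, "z": 0, "wx": 0, "wy": 0, "wz": 0, "fingers": -0.5}, {"x": 0, "y": 0, "z": 0, "wx": 0, "wy": 0, "wz": 0, "fingers": -0.5}, {"x": 0, "y": 0, "z": -0.03, "wx": 0, "wy": 0, "wz": 0, "fingers": -0.5}, {"x": 0, "y": 0, "z": -0.06, "wx": 0, "wy": 0, "wz": 0, "fingers": -0.5}, {"x": 0, "y": 0, "z": -0.06, "wx": 0, "wy": 0, "wz": 0, "fingers": 0}, {"x": 0, "y": 0, "z": -0.03, "wx": 0, "wy": 0, "wz": 0, "fingers": 0}, {"x": 0, "y": 0, "z": 0, "wx": 0, "wy": 0, "wz": 0, "fingers": 0}])

```text
clock: 43.38
tool_pos: [0.5204, 0.1753, 0.3024]
eef_rot: [0.753, -0.658, 0.002, -0.003]
contact_force: [-0.4, 1.0, -0.4]
opening: 0.496
```

```bash
python3 -c "
from h import *
hung('w10.png');go([-.0115,.147,.28]);rot(-21.57)"
```

```text
hung [ 250  127   17  107 1787] [0.0043 0.0625 0.1781] x [-0.0416  0.0468] y [0.0558 0.0692] z 0.1783
hung [ 295  128   23  107 1940] [0.0038 0.0226 0.1776] x [-0.0426  0.0459] y [0.0153 0.0289] z 0.1782
t 43.42 dr [-0.1764  0.4005  0.3013] fi [0.0014 0.063  0.3013] F [ 0.3 -0.5  0.1] op 0.499 yaw -82.22 tilt [0.004 0.002] q7 -1.97
shift units [ 0.3773 -0.0243  0.0262] mm 303.2
turn units [-0.0016 -0.0004 -0.3369]
```

Both hang at the right height. Now A.

apply_moves(series=[{"x": 0.06, "y": -0.004, "z": 0, "wx": 0, "wy": 0, "wz": 0, "fingers": 0}, {"x": 0.06, "y": -0.004, "z": 0, "wx": 0, "wy": 0, "wz": 0, "fingers": 0}, {"x": 0.06, "y": -0.004, "z": 0, "wx": 0, "wy": 0, "wz": 0, "fingers": 0}, {"x": 0.06, "y": -0.004, "z": 0, "wx": 0, "wy": 0, "wz": 0, "fingers": 0}, {"x": 0.06, "y": -0.004, "z": 0, "wx": 0, "wy": 0, "wz": 0, "fingers": 0}, {"x": 0.06, "y": -0.004, "z": 0, "wx": 0, "wy": 0, "wz": 0, "fingers": 0}, {"x": 0.02, "y": 0, "z": 0, "wx": 0, "wy": 0, "wz": 0, "fingers": 0}])

```text
clock: 44.3
tool_pos: [0.577, -0.1298, 0.286]
eef_rot: [0.756, -0.655, -0.008, 0.004]
contact_force: [-0.2, -0.1, -1.2]
opening: 0.497
```

apply_moves(series=[{"x": 0, "y": 0, "z": 0, "wx": 0, "wy": 0, "wz": -0.056, "fingers": 0}, {"x": 0, "y": 0, "z": 0, "wx": 0, "wy": 0, "wz": -0.056, "fingers": 0}, {"x": 0, "y": 0, "z": 0, "wx": 0, "wy": 0, "wz": -0.056, "fingers": 0}, {"x": 0, "y": 0, "z": 0, "wx": 0, "wy": 0, "wz": -0.056, "fingers": 0}, {"x": 0, "y": 0, "z": 0, "wx": 0, "wy": 0, "wz": -0.056, "fingers": 0}, {"x": 0, "y": 0, "z": 0, "wx": 0, "wy": 0, "wz": -0.056, "fingers": 0}, {"x": 0, "y": 0, "z": 0, "wx": 0, "wy": 0, "wz": 0, "fingers": 0}])

```text
clock: 45.18
tool_pos: [0.5719, -0.1218, 0.2755]
eef_rot: [0.986, -0.164, -0.019, -0.003]
contact_force: [-0.2, -0.5, 0.5]
opening: 0.499
```

```bash
python3 -c "
from h import *
go([-.0115,.147,.18]);rot(-21.57);flanges('w11.png')"
```

```text
t 45.17 dr [-0.0189  0.1436  0.2755] fi [ 0.012  -0.238   0.2755] F [-0.2 -0.5  0.5] op 0.499 yaw -18.9 tilt [-0.036  0.012] q7 -0.52
shift units [ 0.0139 -0.0038  0.1189] mm 95.8
turn units [0.0003 0.012  0.0148]
[ 259  119   24  113 1959] [-0.0123  0.152 ] ang -0.04 x [-0.019  -0.0056] y [0.1052 0.1941] z 0.1623
   face 0.115 80 [-0.0244 -0.0237 -0.0002]
```

apply_moves(series=[{"x": 0.013, "y": -0.008, "z": 0.04, "wx": 0, "wy": 0.012, "wz": 0.015, "fingers": 0}, {"x": 0, "y": 0, "z": 0.045, "wx": 0, "wy": 0, "wz": 0, "fingers": 0}, {"x": 0, "y": 0, "z": 0.035, "wx": 0, "wy": 0, "wz": 0, "fingers": 0}, {"x": 0, "y": 0, "z": 0, "wx": 0, "wy": 0, "wz": 0, "fingers": 0}])

```text
clock: 45.72
tool_pos: [0.583, -0.1162, 0.1759]
eef_rot: [0.981, -0.194, 0.0, 0.0]
contact_force: [-0.5, 0.1, 0.8]
opening: 0.501
```

```bash
python3 -c "
from h import *
go([-.0123,.1497,.134]);rot(-21.57)"
```

```text
t 45.73 dr [-0.0105  0.1529  0.1759] fi [ 0.0238 -0.234   0.1759] F [-0.5  0.1  0.8] op 0.501 yaw -22.33 tilt [ 0.    -0.001] q7 -0.67
shift units [-0.0022  0.0041  0.0523] mm 42.0
turn units [ 0.0001 -0.0002 -0.0042]
```

apply_moves(series=[{"x": -0.002, "y": 0.004, "z": 0.026, "wx": 0, "wy": 0, "wz": -0.004, "fingers": 0}, {"x": 0, "y": 0, "z": 0.026, "wx": 0, "wy": 0, "wz": 0, "fingers": 0}, {"x": 0, "y": 0, "z": 0.002, "wx": 0, "wy": 0, "wz": 0, "fingers": -0.3}, {"x": 0, "y": 0, "z": 0, "wx": 0, "wy": 0, "wz": 0, "fingers": -1}, {"x": 0, "y": 0, "z": 0, "wx": 0, "wy": 0, "wz": 0, "fingers": -1}, {"x": 0, "y": 0, "z": 0, "wx": 0, "wy": 0, "wz": 0, "fingers": -1}], force=30)

```text
clock: 46.48
tool_pos: [0.5835, -0.1171, 0.1376]
eef_rot: [0.982, -0.19, 0.004, -0.0]
contact_force: [-1.8, 1.0, -4.3]
opening: 0.158
```

```bash
python3 -c "
from h import *
go([-.0123,.1497,.134]);rot(-21.57)"
```

```text
t 46.48 dr [-0.0098  0.1522  0.1376] fi [ 0.0241 -0.235   0.1376] F [-1.8  1.  -4.3] op 0.158 yaw -21.89 tilt [ 0.008 -0.001] q7 -0.7
shift units [-0.0032  0.0032  0.0045] mm 5.1
turn units [-0.0006 -0.0024 -0.0017]
```

apply_moves(series=[{"x": -0.002, "y": 0, "z": -0.02, "wx": 0, "wy": -0.002, "wz": 0, "fingers": -1}, {"x": 0, "y": 0, "z": -0.055, "wx": 0, "wy": 0, "wz": 0, "fingers": -1}, {"x": 0, "y": 0, "z": -0.06, "wx": 0, "wy": 0, "wz": 0, "fingers": -1}, {"x": 0, "y": 0, "z": -0.055, "wx": 0, "wy": 0, "wz": 0, "fingers": -1}, {"x": 0, "y": 0, "z": -0.03, "wx": 0, "wy": 0, "wz": 0.056, "fingers": -1}, {"x": 0, "y": 0, "z": 0, "wx": 0, "wy": 0, "wz": 0.056, "fingers": -1}, {"x": 0, "y": 0, "z": 0, "wx": 0, "wy": 0, "wz": 0.056, "fingers": -1}, {"x": 0, "y": 0, "z": 0, "wx": 0, "wy": 0, "wz": 0.056, "fingers": -1}])

```text
clock: 47.48
tool_pos: [0.5802, -0.1178, 0.3191]
eef_rot: [0.85, -0.527, -0.0, -0.001]
contact_force: [-0.9, 0.0, -4.1]
opening: 0.154
```

apply_moves(series=[{"x": 0, "y": 0, "z": 0, "wx": 0, "wy": 0, "wz": 0.056, "fingers": -1}, {"x": 0, "y": 0, "z": 0, "wx": 0, "wy": 0, "wz": 0.05, "fingers": -1}, {"x": 0, "y": 0, "z": 0, "wx": 0, "wy": 0, "wz": 0, "fingers": -1}])

```text
clock: 47.85
tool_pos: [0.5793, -0.1176, 0.3188]
eef_rot: [0.748, -0.664, -0.001, -0.0]
contact_force: [0.5, 0.5, -3.6]
opening: 0.154
```

```bash
python3 -c "
from h import *
go([.0005,.105,.32],'f');rot(-82.1)"
```

```text
t 47.85 dr [-0.0135  0.1502  0.3188] fi [ 0.0199 -0.2349  0.3188] F [ 0.5  0.5 -3.6] op 0.154 yaw -83.2 tilt [-0.001  0.001] q7 -1.46
shift units [-0.4244  0.0327 -0.0009] mm 340.6
turn units [ 0.0001  0.0004 -0.0061]
```

apply_moves(series=[{"x": -0.06, "y": 0.004, "z": 0, "wx": 0, "wy": 0, "wz": -0.006, "fingers": -1}, {"x": -0.06, "y": 0.004, "z": 0, "wx": 0, "wy": 0, "wz": 0, "fingers": -1}, {"x": -0.06, "y": 0.004, "z": 0, "wx": 0, "wy": 0, "wz": 0, "fingers": -1}, {"x": -0.06, "y": 0.004, "z": 0, "wx": 0, "wy": 0, "wz": 0, "fingers": -1}, {"x": -0.06, "y": 0.004, "z": 0, "wx": 0, "wy": 0, "wz": 0, "fingers": -1}, {"x": -0.06, "y": 0.004, "z": 0, "wx": 0, "wy": 0, "wz": 0, "fingers": -1}, {"x": -0.05, "y": 0.004, "z": 0, "wx": 0, "wy": 0, "wz": 0, "fingers": -1}, {"x": -0.02, "y": 0, "z": 0, "wx": 0, "wy": 0, "wz": 0, "fingers": -1}])

```text
clock: 48.85
tool_pos: [0.5061, 0.227, 0.318]
eef_rot: [0.761, -0.648, -0.0, -0.0]
contact_force: [0.1, 0.1, -3.7]
opening: 0.156
```

apply_moves(series=[{"x": 0, "y": 0, "z": 0, "wx": 0, "wy": 0, "wz": 0, "fingers": -1}])

```text
clock: 48.98
tool_pos: [0.5059, 0.2275, 0.3179]
eef_rot: [0.762, -0.647, -0.0, -0.0]
contact_force: [-0.8, -1.0, -3.8]
opening: 0.159
```

```bash
python3 -c "
from h import *
go([.0015,.105,.26],'f');rot(-82.1)"
```

```text
t 48.98 dr [-0.2086  0.4442  0.3179] fi [-0.0051  0.1168  0.3179] F [-0.8 -1.  -3.8] op 0.159 yaw -80.65 tilt [0.    0.001] q7 -2.06
shift units [ 0.0152 -0.0078  0.0724] mm 59.5
turn units [-0.0001  0.0002  0.0081]
```

apply_moves(series=[{"x": 0.015, "y": -0.008, "z": 0, "wx": 0, "wy": 0, "wz": 0.008, "fingers": -1}, {"x": 0, "y": 0, "z": 0.03, "wx": 0, "wy": 0, "wz": 0, "fingers": -1}, {"x": 0, "y": 0, "z": 0.04, "wx": 0, "wy": 0, "wz": 0, "fingers": -1}, {"x": 0, "y": 0, "z": 0, "wx": 0, "wy": 0, "wz": 0, "fingers": -1}])

```text
clock: 49.48
tool_pos: [0.5203, 0.2037, 0.2611]
eef_rot: [0.749, -0.663, 0.004, 0.001]
contact_force: [-0.5, 0.1, -2.7]
opening: 0.158
```

```bash
python3 -c "
from h import *
go([.0015,.105,.19],'f');rot(-82.1)"
```

```text
t 49.48 dr [-0.1865  0.4274  0.2611] fi [0.0059 0.0914 0.2611] F [-0.5  0.1 -2.7] op 0.158 yaw -83.06 tilt [ 0.004 -0.007] q7 -2.07
shift units [-0.0175  0.0061  0.0888] mm 72.5
turn units [-0.0011 -0.0022 -0.0053]
```

apply_moves(series=[{"x": -0.014, "y": 0.005, "z": 0, "wx": -0.001, "wy": -0.002, "wz": -0.005, "fingers": -1}, {"x": 0, "y": 0, "z": 0.02, "wx": 0, "wy": 0, "wz": 0, "fingers": -1}, {"x": 0, "y": 0.003, "z": 0.03, "wx": 0, "wy": 0, "wz": 0, "fingers": -1}, {"x": 0, "y": 0.003, "z": 0.025, "wx": 0, "wy": 0, "wz": 0, "fingers": -1}, {"x": 0, "y": 0, "z": 0, "wx": 0, "wy": 0, "wz": 0, "fingers": -1}])

```text
clock: 50.1
tool_pos: [0.5155, 0.2151, 0.2066]
eef_rot: [0.753, -0.658, 0.003, -0.006]
contact_force: [0.9, 0.4, -3.7]
opening: 0.154
```

```bash
python3 -c "
from h import *
go([.0015,.105,.154],'f');rot(-82.1)"
```

```text
t 50.1 dr [-0.1952  0.4362  0.2066] fi [0.0026 0.1033 0.2066] F [ 0.9  0.4 -3.7] op 0.154 yaw -82.29 tilt [0.012 0.006] q7 -2.11
shift units [-0.0017  0.0023  0.0658] mm 52.7
turn units [-0.004   0.0013 -0.0011]
```

apply_moves(series=[{"x": 0, "y": 0.002, "z": 0.02, "wx": -0.004, "wy": 0.001, "wz": -0.001, "fingers": -1}, {"x": 0, "y": 0.002, "z": 0.02, "wx": 0, "wy": 0, "wz": 0, "fingers": -1}, {"x": 0, "y": 0.002, "z": 0.015, "wx": 0, "wy": 0, "wz": 0, "fingers": -1}, {"x": 0, "y": 0, "z": 0.003, "wx": 0, "wy": 0, "wz": 0, "fingers": -1}])

```text
clock: 50.6
tool_pos: [0.5138, 0.2165, 0.1613]
eef_rot: [0.754, -0.657, 0.001, -0.003]
contact_force: [0.3, -0.1, -2.2]
opening: 0.156
```

```bash
python3 -c "
from h import *
go([.0015,.105,.154],'f');rot(-82.1)"
```

```text
t 50.6 dr [-0.1972  0.4369  0.1613] fi [0.0012 0.1049 0.1613] F [ 0.3 -0.1 -2.2] op 0.156 yaw -82.09 tilt [0.005 0.004] q7 -2.13
shift units [ 0.     -0.0003  0.0091] mm 7.3
turn units [-0.0019  0.0012  0.0001]
```

apply_moves(series=[{"x": 0, "y": 0, "z": 0.006, "wx": -0.001, "wy": 0, "wz": 0, "fingers": -1}, {"x": 0, "y": 0, "z": 0.005, "wx": 0, "wy": 0, "wz": 0, "fingers": -1}])

```text
clock: 50.85
tool_pos: [0.5146, 0.217, 0.1534]
eef_rot: [0.754, -0.657, -0.0, -0.003]
contact_force: [-7.7, -3.4, 32.2]
opening: 0.155
```

```bash
python3 -c "
from h import *
go([.0015,.105,.154],'f')"
```

```text
t 50.85 dr [-0.1966  0.4377  0.1534] fi [0.0021 0.1053 0.1534] F [-7.7 -3.4 32.2] op 0.155 yaw -82.09 tilt [0.004 0.005] q7 -2.13
shift units [ 0.0005  0.0008 -0.0007] mm 0.9
```

apply_moves(series=[{"x": 0, "y": 0, "z": -0.002, "wx": 0, "wy": 0, "wz": 0, "fingers": -1}, {"x": 0, "y": 0, "z": 0, "wx": 0, "wy": 0, "wz": 0, "fingers": -0.5}, {"x": 0, "y": 0, "z": 0, "wx": 0, "wy": 0, "wz": 0, "fingers": -0.5}, {"x": 0, "y": 0, "z": -0.03, "wx": 0, "wy": 0, "wz": 0, "fingers": -0.5}, {"x": 0, "y": 0, "z": -0.06, "wx": 0, "wy": 0, "wz": 0, "fingers": -0.5}, {"x": 0, "y": 0, "z": -0.06, "wx": 0, "wy": 0, "wz": 0, "fingers": 0}, {"x": -0.03, "y": 0, "z": -0.05, "wx": 0, "wy": 0, "wz": 0, "fingers": 0}, {"x": -0.055, "y": 0, "z": 0, "wx": 0, "wy": 0, "wz": 0, "fingers": 0}])

```text
clock: 51.85
tool_pos: [0.5078, 0.2813, 0.3223]
eef_rot: [0.751, -0.66, 0.002, -0.005]
contact_force: [-0.1, 0.8, -1.7]
opening: 0.498
```

apply_moves(series=[{"x": -0.055, "y": 0, "z": 0, "wx": 0, "wy": 0, "wz": 0, "fingers": 0}, {"x": -0.055, "y": 0, "z": 0, "wx": 0, "wy": 0, "wz": 0, "fingers": 0}, {"x": -0.055, "y": 0.02, "z": 0, "wx": 0, "wy": 0, "wz": 0, "fingers": 0}, {"x": 0, "y": 0, "z": 0, "wx": 0, "wy": 0, "wz": -0.056, "fingers": 0}, {"x": 0, "y": 0, "z": 0, "wx": 0, "wy": 0, "wz": -0.056, "fingers": 0}, {"x": 0, "y": 0, "z": 0, "wx": 0, "wy": 0, "wz": -0.056, "fingers": 0}, {"x": 0, "y": 0, "z": 0, "wx": 0, "wy": 0, "wz": -0.056, "fingers": 0}, {"x": 0, "y": 0, "z": 0, "wx": 0, "wy": 0, "wz": -0.056, "fingers": 0}])

```text
clock: 52.85
tool_pos: [0.4715, 0.42, 0.3245]
eef_rot: [0.965, -0.261, 0.005, -0.007]
contact_force: [-0.5, 0.5, 1.0]
opening: 0.499
```

apply_moves(series=[{"x": 0, "y": 0, "z": 0, "wx": 0, "wy": 0, "wz": -0.056, "fingers": 0}, {"x": 0, "y": 0, "z": 0, "wx": 0, "wy": 0, "wz": -0.056, "fingers": 0}, {"x": 0, "y": 0, "z": 0, "wx": 0, "wy": 0, "wz": -0.056, "fingers": 0}, {"x": 0, "y": 0, "z": 0, "wx": 0, "wy": 0, "wz": -0.05, "fingers": 0}, {"x": 0, "y": 0, "z": 0, "wx": 0, "wy": 0, "wz": 0, "fingers": 0}])

```text
clock: 53.48
tool_pos: [0.4721, 0.4193, 0.3247]
eef_rot: [0.996, 0.089, 0.007, -0.005]
contact_force: [0.5, -0.6, -1.1]
opening: 0.501
```

Run:
```python
from h import *
go([-.0535,.340,.20],'f');rot(7.9);st()
hung(cam='top')
p,d,M=snap('wrist','w12.png'); W=cloud(d,M)
D=np.stack([(W[...,:2]-OF)@XF,(W[...,:2]-OF)@YF,W[...,2]],-1)
m=(p.max(-1)<70)&(D[...,1]>.26)&(D[...,1]<.42)&(D[...,0]<0.07)&(D[...,0]>-.12)&(D[...,2]>.03)&(D[...,2]<.17)
k,l,s,_=cv2.connectedComponentsWithStats(m.astype(np.uint8))
for i in range(1,k):
    if s[i,4]>80:
        q=D[l==i]; print(s[i],'min',np.round(np.percentile(q,2,0),4),'max',np.round(np.percentile(q,98,0),4))
```

```text
t 53.48 dr [-0.3105  0.6102  0.3247] fi [-0.0121  0.3115  0.3247] F [ 0.5 -0.6 -1.1] op 0.501 yaw 10.19 tilt [0.013 0.011] q7 -1.0
shift units [-0.0526 -0.036   0.1554] mm 134.4
turn units [-0.0027 -0.0047  0.0127]
t 53.48 p [0.4721 0.4193 0.3247] F [ 0.5 -0.6 -1.1] op 0.501 q [-0.45  0.67 -0.67  1.43  0.43  1.17 -1.  ]
[[ 0.984  0.177  0.013]
 [ 0.177 -0.984  0.011]
 [ 0.015 -0.008 -1.   ]]
hung [196 185   6  25 103] [-0.001  0.023  0.177] x [-0.0454  0.0447] y [0.0165 0.03  ] z 0.1773
hung [185 186   6  25 105] [0.0004 0.0635 0.1772] x [-0.0446  0.0455] y [0.057  0.0708] z 0.1779
hung [174 188   6  25 109] [-0.0031  0.106   0.1767] x [-0.0462  0.0435] y [0.0994 0.1137] z 0.1774
[ 206  105   72   87 1857] min [-0.0626  0.2806  0.0904] max [0.0069 0.3659 0.1204]
```

View pics/w12.png

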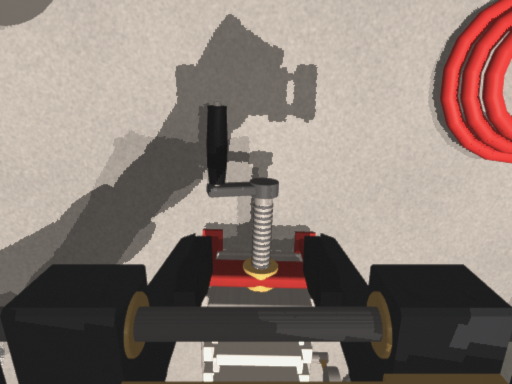

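All three hang (y 23 / 63 / 106 mm). The grip spans frame y 281–366 mm with its axis near x −53, z 109 mm, so the crank is at about 75°.

apply_moves(series=[{"x": -0.026, "y": -0.017, "z": 0, "wx": -0.003, "wy": -0.004, "wz": 0.012, "fingers": 0}, {"x": -0.024, "y": -0.017, "z": 0.03, "wx": 0, "wy": 0, "wz": 0, "fingers": 0}, {"x": 0, "y": 0, "z": 0.06, "wx": 0, "wy": 0, "wz": 0, "fingers": 0}, {"x": 0, "y": 0, "z": 0.05, "wx": 0, "wy": 0, "wz": 0, "fingers": 0}, {"x": 0, "y": 0, "z": 0, "wx": 0, "wy": 0, "wz": 0, "fingers": 0}])

```text
clock: 54.2
tool_pos: [0.4287, 0.4418, 0.2115]
eef_rot: [0.998, 0.062, 0.003, -0.001]
contact_force: [0.2, -0.9, 0.1]
opening: 0.498
```

```bash
python3 -c "
from h import *
go([-.0535,.338,.0905],'f');rot(7.9)"
```

```text
t 54.2 dr [-0.3592  0.6151  0.2115] fi [-0.052   0.3397  0.2115] F [ 0.2 -0.9  0.1] op 0.498 yaw 7.12 tilt [0.006 0.002] q7 -1.21
shift units [-0.0028  0.0026  0.1513] mm 121.1
turn units [-0.0003 -0.0021 -0.0043]
```

apply_moves(series=[{"x": -0.003, "y": 0.003, "z": 0.05, "wx": 0, "wy": -0.002, "wz": -0.004, "fingers": 0}, {"x": 0, "y": 0, "z": 0.05, "wx": 0, "wy": 0, "wz": 0, "fingers": 0}, {"x": 0, "y": 0, "z": 0.045, "wx": 0, "wy": 0, "wz": 0, "fingers": 0}, {"x": 0, "y": 0, "z": 0.008, "wx": 0, "wy": 0, "wz": 0, "fingers": -0.3}, {"x": 0, "y": 0, "z": 0, "wx": 0, "wy": 0, "wz": 0, "fingers": -1}, {"x": 0, "y": 0, "z": 0, "wx": 0, "wy": 0, "wz": 0, "fingers": -1}, {"x": 0, "y": 0, "z": 0, "wx": 0, "wy": 0, "wz": 0, "fingers": -1}], force=35)

```text
clock: 55.08
tool_pos: [0.4272, 0.4454, 0.098]
eef_rot: [0.998, 0.065, 0.003, -0.005]
contact_force: [0.9, -0.9, -6.8]
opening: 0.241
```

```bash
cat >> h.py <<'E'
def crank(phi0,n,step,y0,lead=1.0,c=.019):
    """rows (units) for n steps of crank angle (deg) from measured pose; tool x=x_f, y=-y_f, z down"""
    s=get_state(); p=fi(s['tool_pos']); r=.055; zz=p[2]+c
    print('t',round(s['clock'],2),'fi',p,'phi',round(np.degrees(np.arctan2(-p[0],zz-.095)),1),'r',round(np.hypot(p[0],zz-.095),4),'F',np.round(s['contact_force'],1),'op',round(s['opening'],3),'q',np.round(s['q'],2))
    a=[np.array([-r*np.sin(t),y0-.02*(t-np.radians(phi0))/2/np.pi,.095+r*np.cos(t)-c]) for t in np.radians(phi0+step*np.arange(0,n+1))]
    a[0]=p
    for i in range(n): d=a[i+1]-a[i]; print(round(phi0+step*(i+1)),np.round([d[0]/.8,-d[1]/.8,-d[2]/.8],3))
E
python3 -c "
from h import *
crank(75,12,30,.338);rot(7.9)"
```

```text
t 55.08 fi [-0.0529  0.3434  0.098 ] phi 67.4 r 0.0573 F [ 0.9 -0.9 -6.8] op 0.241 q [-0.6   0.9  -0.51  1.7   0.63  0.7  -1.31]
105 [-0.     0.009  0.045]
135 [0.018 0.002 0.031]
165 [0.031 0.002 0.018]
195 [0.036 0.002 0.   ]
225 [ 0.031  0.002 -0.018]
255 [ 0.018  0.002 -0.031]
285 [ 0.     0.002 -0.036]
315 [-0.018  0.002 -0.031]
345 [-0.031  0.002 -0.018]
375 [-0.036  0.002 -0.   ]
405 [-0.031  0.002  0.018]
435 [-0.018  0.002  0.031]
turn units [-0.003  -0.0019 -0.0023]
```

apply_moves(series=[{"x": 0, "y": 0.002, "z": 0.036, "wx": -0.002, "wy": -0.001, "wz": -0.002, "fingers": -1}, {"x": 0.018, "y": 0.002, "z": 0.031, "wx": 0, "wy": 0, "wz": 0, "fingers": -1}, {"x": 0.031, "y": 0.002, "z": 0.018, "wx": 0, "wy": 0, "wz": 0, "fingers": -1}, {"x": 0.036, "y": 0.002, "z": 0, "wx": 0, "wy": 0, "wz": 0, "fingers": -1}])

```text
clock: 55.58
tool_pos: [0.4815, 0.4469, 0.029]
eef_rot: [0.997, 0.072, -0.01, 0.002]
contact_force: [-6.4, 2.5, -23.6]
opening: 0.236
```

```bash
python3 -c "
from h import *
crank(180,2,30,.338,c=.0115);rot(7.9)"
```

```text
t 55.58 fi [0.001  0.3374 0.029 ] phi -178.9 r 0.0545 F [ -6.4   2.5 -23.6] op 0.236 q [-0.56  1.05 -0.5   1.55  0.66  0.73 -1.21]
210 [ 0.033  0.001 -0.009]
240 [ 0.025  0.002 -0.025]
turn units [0.0011 0.0063 0.0017]
```

```bash
cat >> h.py <<'E'
def crank2(n=8,step=27,g=1.1,c=.0115,r=.055):
    s=get_state(); p=fi(s['tool_pos']); zz=p[2]+c; ph=np.arctan2(-p[0],zz-.095)
    print('t',round(s['clock'],2),'fi',p,'phi',round(np.degrees(ph)%360,1),'r',round(np.hypot(p[0],zz-.095),4),'F',np.round(s['contact_force'],1),'op',round(s['opening'],3)); rot(7.9)
    f=lambda t:np.array([-r*np.sin(t),0,.095+r*np.cos(t)-c])
    pr=f(ph); e=f(ph)-p; e[1]=0
    for i in range(n):
        t=ph+np.radians(step*(i+1)); d=(f(t)-f(t-np.radians(step)))*g+(e if i==0 else 0)
        print('{"x": %.3f, "y": 0.002, "z": %.3f}'%(d[0]/.8,-d[2]/.8))
E
python3 -c "
from h import *
crank2()"
```

```text
t 55.58 fi [0.001  0.3374 0.029 ] phi 181.1 r 0.0545 F [ -6.4   2.5 -23.6] op 0.236
turn units [0.0011 0.0063 0.0017]
{"x": 0.034, "y": 0.002, "z": -0.008}
{"x": 0.026, "y": 0.002, "z": -0.023}
{"x": 0.013, "y": 0.002, "z": -0.033}
{"x": -0.003, "y": 0.002, "z": -0.035}
{"x": -0.019, "y": 0.002, "z": -0.030}
{"x": -0.030, "y": 0.002, "z": -0.018}
{"x": -0.035, "y": 0.002, "z": -0.002}
{"x": -0.032, "y": 0.002, "z": 0.014}
```

apply_moves(series=[{"x": 0.034, "y": 0.002, "z": -0.008, "wx": 0.001, "wy": 0.004, "wz": 0.002, "fingers": -1}, {"x": 0.026, "y": 0.002, "z": -0.023, "wx": 0, "wy": 0, "wz": 0, "fingers": -1}, {"x": 0.013, "y": 0.002, "z": -0.033, "wx": 0, "wy": 0, "wz": 0, "fingers": -1}, {"x": -0.003, "y": 0.002, "z": -0.035, "wx": 0, "wy": 0, "wz": 0, "fingers": -1}, {"x": -0.019, "y": 0.002, "z": -0.03, "wx": 0, "wy": 0, "wz": 0, "fingers": -1}, {"x": -0.03, "y": 0.002, "z": -0.018, "wx": 0, "wy": 0, "wz": 0, "fingers": -1}, {"x": -0.035, "y": 0.002, "z": -0.002, "wx": 0, "wy": 0, "wz": 0, "fingers": -1}])

```text
clock: 56.45
tool_pos: [0.4617, 0.432, 0.1402]
eef_rot: [0.998, 0.067, -0.021, 0.003]
contact_force: [16.8, 13.1, -40.5]
opening: 0.24
```

```bash
python3 -c "
from h import *
crank2(14)"
```

```text
t 56.45 fi [-0.0206  0.3255  0.1402] phi 20.0 r 0.0603 F [ 16.8  13.1 -40.5] op 0.24
turn units [ 0.0012  0.0132 -0.001 ]
{"x": -0.027, "y": 0.002, "z": 0.026}
{"x": -0.017, "y": 0.002, "z": 0.031}
{"x": -0.002, "y": 0.002, "z": 0.035}
{"x": 0.015, "y": 0.002, "z": 0.032}
{"x": 0.028, "y": 0.002, "z": 0.022}
{"x": 0.035, "y": 0.002, "z": 0.007}
{"x": 0.034, "y": 0.002, "z": -0.009}
{"x": 0.026, "y": 0.002, "z": -0.024}
{"x": 0.012, "y": 0.002, "z": -0.033}
{"x": -0.004, "y": 0.002, "z": -0.035}
{"x": -0.019, "y": 0.002, "z": -0.029}
{"x": -0.031, "y": 0.002, "z": -0.017}
{"x": -0.035, "y": 0.002, "z": -0.002}
{"x": -0.032, "y": 0.002, "z": 0.015}
```

apply_moves(series=[{"x": -0.024, "y": 0.003, "z": 0.022, "wx": 0.001, "wy": 0.01, "wz": 0, "fingers": -1}, {"x": -0.016, "y": 0.003, "z": 0.03, "wx": 0, "wy": 0, "wz": 0, "fingers": -1}, {"x": -0.002, "y": 0.003, "z": 0.034, "wx": 0, "wy": 0, "wz": 0, "fingers": -1}, {"x": 0.014, "y": 0.003, "z": 0.031, "wx": 0, "wy": 0, "wz": 0, "fingers": -1}, {"x": 0.027, "y": 0.003, "z": 0.021, "wx": 0, "wy": 0, "wz": 0, "fingers": -1}, {"x": 0.034, "y": 0.003, "z": 0.006, "wx": 0, "wy": 0, "wz": 0, "fingers": -1}, {"x": 0.033, "y": 0.002, "z": -0.009, "wx": 0, "wy": 0, "wz": 0, "fingers": -1}, {"x": 0.025, "y": 0.002, "z": -0.023, "wx": 0, "wy": 0, "wz": 0, "fingers": -1}])

```text
clock: 57.45
tool_pos: [0.5265, 0.4299, 0.0538]
eef_rot: [0.998, 0.07, -0.01, -0.003]
contact_force: [-1.8, 2.8, -6.7]
opening: 0.241
```

```bash
python3 -c "
from h import *
crank2(10,28,1.06)"
```

```text
t 57.45 fi [0.0432 0.3144 0.0538] phi 235.5 r 0.0524 F [-1.8  2.8 -6.7] op 0.241
turn units [-0.0023  0.0061  0.0004]
{"x": 0.015, "y": 0.002, "z": -0.031}
{"x": -0.005, "y": 0.002, "z": -0.035}
{"x": -0.020, "y": 0.002, "z": -0.029}
{"x": -0.032, "y": 0.002, "z": -0.016}
{"x": -0.035, "y": 0.002, "z": 0.001}
{"x": -0.031, "y": 0.002, "z": 0.017}
{"x": -0.019, "y": 0.002, "z": 0.030}
{"x": -0.003, "y": 0.002, "z": 0.035}
{"x": 0.014, "y": 0.002, "z": 0.032}
{"x": 0.028, "y": 0.002, "z": 0.022}
```

apply_moves(series=[{"x": 0.015, "y": 0.002, "z": -0.031, "wx": -0.002, "wy": 0.004, "wz": 0, "fingers": -1}, {"x": -0.004, "y": 0.002, "z": -0.034, "wx": 0, "wy": 0, "wz": 0, "fingers": -1}, {"x": -0.02, "y": 0.002, "z": -0.028, "wx": 0, "wy": 0, "wz": 0, "fingers": -1}, {"x": -0.031, "y": 0.002, "z": -0.016, "wx": 0, "wy": 0, "wz": 0, "fingers": -1}, {"x": -0.034, "y": 0.002, "z": 0.001, "wx": 0, "wy": 0, "wz": 0, "fingers": -1}, {"x": -0.03, "y": 0.002, "z": 0.017, "wx": 0, "wy": 0, "wz": 0, "fingers": -1}, {"x": -0.019, "y": 0.002, "z": 0.03, "wx": 0, "wy": 0, "wz": 0, "fingers": -1}, {"x": -0.003, "y": 0.002, "z": 0.034, "wx": 0, "wy": 0, "wz": 0, "fingers": -1}])

```text
clock: 58.45
tool_pos: [0.4311, 0.4043, 0.0848]
eef_rot: [0.998, 0.064, -0.0, -0.004]
contact_force: [-3.7, -4.0, 3.6]
opening: 0.241
```

```bash
python3 -c "
from h import *
crank2(10,28,1.06)"
```

```text
t 58.45 fi [-0.0547  0.3023  0.0848] phi 88.6 r 0.0547 F [-3.7 -4.   3.6] op 0.241
turn units [-0.0022 -0.0001 -0.0031]
{"x": 0.007, "y": 0.002, "z": 0.034}
{"x": 0.023, "y": 0.002, "z": 0.027}
{"x": 0.033, "y": 0.002, "z": 0.013}
{"x": 0.035, "y": 0.002, "z": -0.004}
{"x": 0.029, "y": 0.002, "z": -0.020}
{"x": 0.016, "y": 0.002, "z": -0.031}
{"x": -0.000, "y": 0.002, "z": -0.035}
{"x": -0.017, "y": 0.002, "z": -0.031}
{"x": -0.029, "y": 0.002, "z": -0.019}
{"x": -0.035, "y": 0.002, "z": -0.003}
```

apply_moves(series=[{"x": 0.007, "y": 0.003, "z": 0.034, "wx": -0.002, "wy": 0, "wz": -0.003, "fingers": -1}, {"x": 0.023, "y": 0.003, "z": 0.027, "wx": 0, "wy": 0, "wz": 0, "fingers": -1}, {"x": 0.033, "y": 0.003, "z": 0.013, "wx": 0, "wy": 0, "wz": 0, "fingers": -1}, {"x": 0.035, "y": 0.003, "z": -0.004, "wx": 0, "wy": 0, "wz": 0, "fingers": -1}, {"x": 0.028, "y": 0.003, "z": -0.02, "wx": 0, "wy": 0, "wz": 0, "fingers": -1}, {"x": 0.016, "y": 0.002, "z": -0.031, "wx": 0, "wy": 0, "wz": 0, "fingers": -1}, {"x": 0, "y": 0.002, "z": -0.034, "wx": 0, "wy": 0, "wz": 0, "fingers": -1}, {"x": -0.017, "y": 0.002, "z": -0.03, "wx": 0, "wy": 0, "wz": 0, "fingers": -1}])

```text
clock: 59.45
tool_pos: [0.5232, 0.4041, 0.13]
eef_rot: [0.998, 0.068, -0.01, 0.0]
contact_force: [-9.1, 2.2, -21.7]
opening: 0.239
```

```bash
python3 -c "
from h import *
crank2(10,28,1.06)"
```

```text
t 59.45 fi [0.0363 0.2893 0.13  ] phi 322.0 r 0.059 F [ -9.1   2.2 -21.7] op 0.239
turn units [-0.0005  0.0067 -0.0006]
{"x": -0.035, "y": 0.002, "z": -0.010}
{"x": -0.035, "y": 0.002, "z": 0.002}
{"x": -0.030, "y": 0.002, "z": 0.019}
{"x": -0.018, "y": 0.002, "z": 0.031}
{"x": -0.001, "y": 0.002, "z": 0.035}
{"x": 0.015, "y": 0.002, "z": 0.032}
{"x": 0.029, "y": 0.002, "z": 0.021}
{"x": 0.035, "y": 0.002, "z": 0.005}
{"x": 0.033, "y": 0.002, "z": -0.012}
{"x": 0.024, "y": 0.002, "z": -0.026}
```

apply_moves(series=[{"x": -0.034, "y": 0.003, "z": -0.009, "wx": 0, "wy": 0.004, "wz": 0, "fingers": -1}, {"x": -0.034, "y": 0.003, "z": 0.002, "wx": 0, "wy": 0, "wz": 0, "fingers": -1}, {"x": -0.03, "y": 0.003, "z": 0.018, "wx": 0, "wy": 0, "wz": 0, "fingers": -1}, {"x": -0.018, "y": 0.003, "z": 0.03, "wx": 0, "wy": 0, "wz": 0, "fingers": -1}, {"x": -0.001, "y": 0.003, "z": 0.034, "wx": 0, "wy": 0, "wz": 0, "fingers": -1}, {"x": 0.015, "y": 0.002, "z": 0.031, "wx": 0, "wy": 0, "wz": 0, "fingers": -1}, {"x": 0.028, "y": 0.002, "z": 0.021, "wx": 0, "wy": 0, "wz": 0, "fingers": -1}])

```text
clock: 60.32
tool_pos: [0.4553, 0.3848, 0.0442]
eef_rot: [0.998, 0.07, -0.004, -0.003]
contact_force: [-10.9, -2.4, -6.3]
opening: 0.236
```

```bash
python3 -c "
from h import *
crank2(8,22,1.15); hung(cam='top')"
```

```text
t 60.33 fi [-0.0335  0.2796  0.0442] phi 139.6 r 0.0516 F [-10.9  -2.4  -6.3] op 0.236
turn units [-0.0018  0.0027  0.0006]
{"x": 0.024, "y": 0.002, "z": 0.018}
{"x": 0.030, "y": 0.002, "z": 0.004}
{"x": 0.029, "y": 0.002, "z": -0.008}
{"x": 0.024, "y": 0.002, "z": -0.018}
{"x": 0.016, "y": 0.002, "z": -0.026}
{"x": 0.005, "y": 0.002, "z": -0.030}
{"x": -0.007, "y": 0.002, "z": -0.029}
{"x": -0.017, "y": 0.002, "z": -0.025}
hung [198 185   6  25 102] [-0.0014  0.0159  0.1769] x [-0.0454  0.0433] y [0.0094 0.0234] z 0.1771
hung [186 187   6  24 100] [-0.0013  0.0598  0.1763] x [-0.0454  0.0418] y [0.0531 0.0675] z 0.1761
hung [192 186   6  24 101] [-0.0006  0.0377  0.1777] x [-0.0439  0.0427] y [0.0311 0.0452] z 0.1774
```

apply_moves(series=[{"x": 0.024, "y": 0.002, "z": 0.018, "wx": -0.001, "wy": 0.002, "wz": 0, "fingers": -1}, {"x": 0.03, "y": 0.002, "z": 0.004, "wx": 0, "wy": 0, "wz": 0, "fingers": -1}, {"x": 0.029, "y": 0.002, "z": -0.008, "wx": 0, "wy": 0, "wz": 0, "fingers": -1}, {"x": 0.024, "y": 0.002, "z": -0.018, "wx": 0, "wy": 0, "wz": 0, "fingers": -1}, {"x": 0.016, "y": 0.002, "z": -0.026, "wx": 0, "wy": 0, "wz": 0, "fingers": -1}])

```text
clock: 61.0
tool_pos: [0.5437, 0.3904, 0.0779]
eef_rot: [0.997, 0.07, -0.013, 0.003]
contact_force: [-14.4, -0.9, -7.8]
opening: 0.239
```

```bash
python3 -c "
from h import *
crank2(6,18,1.2); hung(cam='top')"
```

```text
t 61.0 fi [0.0548 0.2729 0.0779] phi 264.2 r 0.0551 F [-14.4  -0.9  -7.8] op 0.239
turn units [0.0012 0.0082 0.0005]
{"x": -0.002, "y": 0.002, "z": -0.026}
{"x": -0.009, "y": 0.002, "z": -0.024}
{"x": -0.016, "y": 0.002, "z": -0.020}
{"x": -0.022, "y": 0.002, "z": -0.014}
{"x": -0.025, "y": 0.002, "z": -0.007}
{"x": -0.026, "y": 0.002, "z": 0.001}
hung [194 185   6  25  98] [-0.0014  0.0314  0.1772] x [-0.0442  0.042 ] y [0.0246 0.0385] z 0.1775
hung [200 185   6  25 101] [-0.0009  0.0094  0.1769] x [-0.0442  0.0444] y [0.0029 0.0167] z 0.1769
hung [188 186   6  25 104] [-0.0025  0.0529  0.1776] x [-0.0455  0.0417] y [0.0461 0.0606] z 0.1778
```

Crank at 1344° puts the head at about 63.3 mm, so the seal is squeezed about 2.7 mm (3 × 22 = 66 mm of plates). I'll let go and retreat.

apply_moves(series=[{"x": 0, "y": 0, "z": 0, "wx": 0, "wy": 0, "wz": 0, "fingers": -1}, {"x": 0, "y": 0, "z": 0, "wx": 0, "wy": 0, "wz": 0, "fingers": -0.3}, {"x": 0, "y": 0, "z": 0, "wx": 0, "wy": 0, "wz": 0, "fingers": 0}, {"x": 0, "y": 0, "z": 0, "wx": 0, "wy": 0.006, "wz": 0, "fingers": 0}, {"x": 0, "y": 0, "z": -0.03, "wx": 0, "wy": 0, "wz": 0, "fingers": 0}, {"x": 0, "y": 0, "z": -0.06, "wx": 0, "wy": 0, "wz": 0, "fingers": 0}, {"x": 0, "y": 0, "z": -0.06, "wx": 0, "wy": 0, "wz": 0, "fingers": 0}, {"x": 0, "y": 0, "z": -0.06, "wx": 0, "wy": 0, "wz": 0, "fingers": 0}])

```text
clock: 62.05
tool_pos: [0.5469, 0.3914, 0.26]
eef_rot: [0.998, 0.068, 0.001, 0.0]
contact_force: [0.8, 0.4, 0.3]
opening: 0.501
```

Run:
```python
from h import *
st(); hung(cam='top')
p,d,M=snap('wrist','w13.png'); W=cloud(d,M)
D=np.stack([(W[...,:2]-OF)@XF,(W[...,:2]-OF)@YF,W[...,2]],-1)
m=(p.max(-1)<70)&(D[...,1]>.19)&(D[...,1]<.36)&(abs(D[...,0])<.09)&(D[...,2]>.03)&(D[...,2]<.17)
q=D[m]; print(len(q),np.percentile(q,[2,50,98],axis=0).round(4))
```

```text
t 62.05 p [0.5469 0.3914 0.26  ] F [0.8 0.4 0.3] op 0.501 q [-0.37  0.8  -0.67  1.37  0.51  1.15 -0.96]
[[ 0.991  0.135  0.001]
 [ 0.135 -0.991 -0.   ]
 [ 0.001  0.    -1.   ]]
hung [194 185   6  25 101] [-0.0012  0.0311  0.1768] x [-0.0454  0.0429] y [0.0247 0.0382] z 0.177
hung [200 185   6  25 102] [-0.0015  0.0091  0.1767] x [-0.0447  0.043 ] y [0.0024 0.0164] z 0.1776
hung [188 186   6  24  79] [0.0071 0.0525 0.1769] x [-0.0375  0.043 ] y [0.0466 0.0602] z 0.1772
2161 [[-0.0097  0.2105  0.0849]
 [ 0.052   0.2432  0.0979]
 [ 0.0647  0.2961  0.1051]]
```

View pics/w13.png

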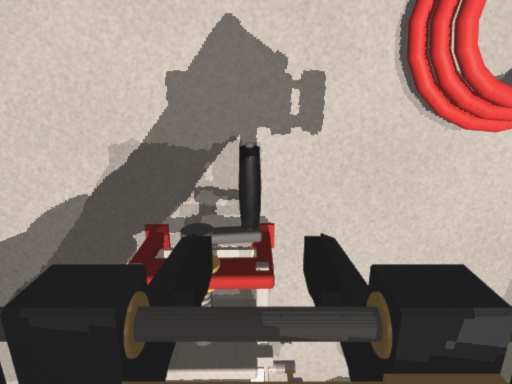

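```bash
python3 -c "
from h import *
p,d,M=snap('scene','s9.png'); cv2.imwrite('pics/s9c.png',cv2.resize(p[130:270,80:420,::-1],None,fx=2.3,fy=2.3))"
```

```text
(no output)
```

View pics/s9c.png

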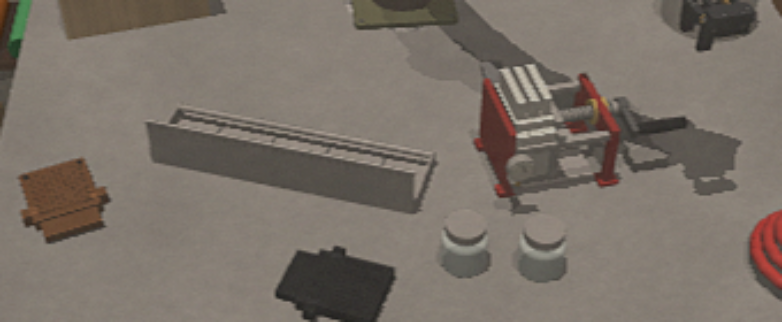

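The drainer is empty. All three plates are packed between the end plate and the head (crop px 525,100), and the jars and look-alikes have not moved. I'm handing in the job.

```bash
python3 -c "
from plant import *
print(finish_job())"
```

```text
the job is handed in; nothing more can be done
None
```

The job is handed in at about 62 s of robot time: all three white plates hang in the red frame, squeezed tight, with the gripper clear. No verdict was reported.

- **Tipping:** I pushed all three plates up, but two ended leaning over the back wall and one stood about 10 mm short of it. I reseated each by its flange. The camera then put their flange centres at −11 to −12 mm (−11 expected), all three standing together and let go before I moved any.
- **Hanging:** The flange tops measured 177–178 mm above the bench, which matches plates resting on the rails.
- **Squeezing:** I wound the crank from about 75° to about 1344°, which puts the head about 63.3 mm from the end plate. Three plates need 66 mm, so the seal is squeezed about 2.7 mm. Measuring how far the grip moved gives about 64 mm instead, or roughly 2 mm of squeeze. After I let go, the plates stayed packed (centres at 9, 31 and 52.5 mm).
- **Untouched items:** The last scene picture shows the jars and the black and brown look-alikes where they were. The brush was not visible in it; I did not touch it and last saw it in place while hanging the first plate.
- **Peak forces:** The measured tool force reached about 46 N while cranking and about 34 N while seating plates. That is under the 120 N wrist limit; I have no separate reading for the 40 N limit on the gripper body.
- **Scene camera depth:** Its depth readings disagreed with its own calibration, so I measured only with the top and wrist cameras.

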